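# Unpack the valve block and latch the spacer boards for return

### The arm

A 6-joint arm with a two-finger parallel gripper is mounted at the origin on the work surface. World frame = base frame: x ahead of the robot, y to its left, z up, the work surface at z = 0. Lengths are in m, angles in rad, forces in N, time in s.
With the tool pointing down it reaches from about 0.4 to 0.825 m from the base axis. Payload 7 kg.
Tool frame: the origin (TCP) lies at the very end of the fingers, on their centre line; the grasp point (between the pads) lies 19 mm behind it; x points along the fingers, y is the direction in which the jaws open and shut, and the axes are right-handed (so a half turn about x gives the same grasp; the last joint's range is limited). The gripper opens to 88 mm and grips with 3 to 60 N. Pads are 19 mm wide; open, the fingers measure 130 mm over their backs; the gripper's body (78 mm by 193 mm) begins 47 mm behind the grasp point.
Start: joints at [1.61, 0.359, 0.012, 0, -1.224, -0.288], TCP at [0.166, 0.654, 0.227] pointing down, gripper open.
Joint ranges: [-3.07, 3.07], [-1.43, 2.12], [-1.02, 1.25], [-3.03, 1.67], [-3.05, -0], [-3.03, 3.03]. Speed limits (rad/s): [2.39, 2.39, 3.01, 3.14, 3.14, 3.14].

### API

Orientations are given as [roll, pitch, yaw] about the fixed x, y, z axes, in that order (R = Rz(yaw) Ry(pitch) Rx(roll)).
In Python, from station import arm, cams gives the robot as it stands. The module is installed in compiled form; this text tells all that it offers.
- The arm moves only by the tool carry_out, never from a script. Its argument "deltas" is a list of rows, each a list of 6 numbers: the shift along the tool's x, y, z in units of 0.04 m (1.0 is 0.04 m), then the turn, a rotation vector about the tool's x, y, z in units of 4 degrees (1.0 is 4 degrees). In form: [[tx, ty, tz, ax, ay, az], ...]. A call has 1 to 5 rows; each row shifts and turns the pose as measured when the row begins, along the tool's axes as they then stand; what a row does not reach is not made up. A row lasts 1/10 s, in which the tool goes at most 50 mm and 8.59 degrees, less where a joint would pass 70% of its speed; a pose out of reach is approached as far as the arm can. A call with a number of a shift or a turn outside -1 to 1 is refused whole. A call with a gripper value outside its range is refused whole. "hand" is the closure, from 0 (fully open) to 1 (shut), set as the call begins (left out, the last holds). The fingers move at their own pace and stop on an object; "newtons" is the grip in N (left out, the last holds). Time passes only in rows, so rows that do not move let the fingers close. It gives the time, the measured TCP pose, the force and the opening at its end, in the units of the state.
- arm.get_state(): the state, without advancing time (a new reading comes with each control period).
- cams.grab_frame(name): name is "side" or "top" or "wrist"; returns a dict with "pixels" (384x512x3 uint8, red, green, blue), "fx", "fy", "cx", "cy" (pixels), "T" (4x4, takes a point from camera to world coordinates); the wrist camera has in their place "hand_eye" (4x4, takes a point from camera to tool coordinates, whose origin is the TCP and whose axes are the tool frame's). Camera axes: x right, y up, looking along -z (the intrinsics and any distortion apply to the point x, -y, -z); pixel columns grow to the right and rows downward; lengths in m; the calibration is good to about 2 mm. A picture is of the moment at which its call begins: read the wrist's pose just before it. There is no depth.
- arm.job_done(): hands the job in, once; it reports no verdict.
The state is a dict: "t": time; "q": joint angles; "qd": joint speeds; "joint_efforts": joint torques, N m; "eef_pos": TCP position; "ee_rot": TCP orientation; "force": force on the tool from outside, world axes, zero at the start; "moment": the same for the moment, N m; "width": finger opening in m.
Only numpy, scipy, OpenCV 4.12 (cv2) and the standard library are available. Lean on these libraries where they do the work, as an engineer would, in place of code of your own. Each camera call takes 0.05 s, during which the arm holds its last target.

### The job

Unpack the delivery on the staked pallet: stand its metal valve block the right way up in the free bay of the grey tray, beside the block already there, and pile both wooden spacer boards flat and squarely one on the other on the bed of the return stand, the upper one first. When both boards are there, lift the stand's loose latch bar from its parking saddle and drop it fully into the notches over the boards. Set things down rather than letting them fall, and leave the block in the tray, the bottle, jar, mug and wrench as they are.

Things in the scene. Friction and masses are not known exactly. Their poses are not given: they have to be found in the camera images.
- pallet_top (a point): Fixed timber pallet 200 (x) x 50 mm (y), narrower than a board: centre of its top, 14 mm over the bench. Two 10 mm square steel stakes at each end (x = +-83, y = +-20 mm) reach 78 mm over the bench: things leave upwards, 13 mm between a board's end and the stakes. Stack from the bottom: lower board, block, upper board, top 78 mm over the bench, all with x nearly along the pallet's x.
- block_mid (a point): Aluminium valve block between the boards: centre, half-way up its 44 mm height. Foot flange 110 (x) x 46 (y) x 14 mm high, on it a centred body 80 (x) x 36 (y) x 30 mm high with flat top and dark ports. z up when the right way up. About 0.5 kg. Grip the body across its 36 mm.
- block_old_mid (a point): An earlier valve block of the same shape, loose, standing in the other bay of the tray, to be left there: centre, half-way up.
- plate_low_mid (a point): Lower wooden spacer board, under the block: centre. Board 130 (x) x 56 (y) x 10 mm (z), about 0.12 kg. Grip across its 56 mm.
- plate_up_mid (a point): Upper wooden spacer board, the same size, on top of the stack: centre.
- pile_spot (a point): Return stand (fixed, grey): centre of the top of its bed, 10 mm over the bench, where the first board lies; x along the boards, y towards the saddle. 148 mm between its end cheeks (x = +-74 to +-84 mm); bed 44 mm wide (y), narrower than a board, open at both sides. Cheeks 36 mm over the bench, with keeper lips to 62 mm beside the notches (y = 11 to 28 mm either side).
- notch (a point): Point midway between the two end notches of the stand, straight above pile_spot, at the notches' floor 36 mm over the bench; same axes. Notches are 22 mm wide in y, 26 mm deep, one in each cheek (x = +-79 mm). With the bar home its centre is 8 mm above this point.
- saddle (a point): Point midway between the two parking saddles on the cheeks, 78 mm from notch in +y, floor 36 mm over the bench; saddle lips rise 10 mm, 22 mm apart. Same axes.
- bar_mid (a point): Loose steel latch bar: centre. Shaft 180 mm long (x) x 14 (y) x 16 mm (z), a 26 x 26 x 8 mm head at each end, 196 mm over all, about 0.35 kg. The heads hang outside the cheeks (6 mm of play at each end). Starts parked in the saddles, its centre 8 mm over their floor. Grip the shaft across its 14 mm.
- free_bay (a point): Fixed grey tray 140 (x) x 156 mm (y) with two bays side by side in y: centre of the floor of the free bay, 4 mm over the bench, lined with a thin black rubber sheet. Bay 132 (x) x 72 mm (y) inside, walls 4 mm thick, 18 mm over the bench; the other bay's centre is 76 mm away in +y or -y (see block_old_mid).
- oil_bottle: Bystander: white bottle, 60 mm across, 190 mm tall, loose; origin at its foot.
- bolt_jar: Bystander: glass jar, 68 mm across, 100 mm tall, loose; origin at its foot.
- mug: Bystander: white mug, 76 mm across, 90 mm tall, handle to its +y, loose; origin at its foot.
- wrench: Bystander: steel wrench 160 mm long lying along its x, under 20 mm high, loose.
Mind the look-alikes: they are no part of the job. Leave any pink look-alike of the part that bears plate_low_mid alone. Of the things that look like the part that bears pile_spot, the smaller one is meant.

How it is judged:
On the way, in this order (a step that is already met when the one before it is completed fails the run):
1. the upper board lies flat on the bed of the return stand, released (x of plate_up_mid in the frame of pile_spot between -0.012 and 0.012 m and y of plate_up_mid in the frame of pile_spot between -0.015 and 0.015 m and z of plate_up_mid in the frame of pile_spot between 0.002 and 0.018 m and angle between plate_up_mid's own z axis and vertical below 0.06 rad and angle between the x axis of plate_up_mid and the x axis of pile_spot, either way round below 0.2 rad and linear speed of plate_up below 0.02 m/s and contact force between plate_up and the fingers below 0.1 N), for 0.2 s.
2. both boards lie in a pile on the bed, released (all of step 1 and x of plate_low_mid in the frame of pile_spot between -0.012 and 0.012 m and y of plate_low_mid in the frame of pile_spot between -0.015 and 0.015 m and z of plate_low_mid in the frame of pile_spot between 0.002 and 0.018 m and angle between plate_low_mid's own z axis and vertical below 0.06 rad and angle between the x axis of plate_low_mid and the x axis of pile_spot, either way round below 0.2 rad and linear speed of plate_low below 0.02 m/s and contact force between plate_low and the fingers below 0.1 N), for 0.2 s.
3. the bar lies home in both notches over the boards, released (x of bar_mid in the frame of notch between -0.012 and 0.012 m and y of bar_mid in the frame of notch between -0.007 and 0.007 m and z of bar_mid in the frame of notch between 0.004 and 0.011 m and angle between the x axis of bar_mid and the x axis of notch, either way round below 0.08 rad and angle between bar_mid's own z axis and vertical below 0.15 rad and linear speed of bar below 0.02 m/s and contact force between bar and the fingers below 0.1 N), for 0.2 s.
At the end, for the whole second after the job is handed in: Boards flat in one pile on the bed (centres within 12 mm along, 15 mm across, 0.2 rad); block upright on the free bay's floor (within 18 mm of its centre); bar at the bottom of both notches (centre 4 to 11 mm over their floor, within 7 mm across, 12 mm along, 0.08 rad); all at rest (all of step 2 and all of step 3 and x of block_mid in the frame of free_bay between -0.018 and 0.018 m and y of block_mid in the frame of free_bay between -0.018 and 0.018 m and z of block_mid in the frame of free_bay between 0.017 and 0.026 m and angle between block_mid's own z axis and vertical below 0.06 rad and linear speed of block below 0.02 m/s); the robot touches nothing.
It fails at once if a bystander or the block already in the tray is moved by more than 20 mm or tipped (distance of any of oil_bottle, bolt_jar, mug, wrench, block_old_mid from where it was at the start of the episode above 0.02 m or angle between any of oil_bottle, bolt_jar, mug, wrench, block_old_mid's own z axis and vertical above 0.3 rad).
It fails at once if a block, a board or the bar is let fall (it moves faster than 0.7 m/s, a fall of about 25 mm, with no finger on it) ((linear speed of block above 0.7 m/s and contact force between block and the fingers below 0.05 N) or (linear speed of plate_up above 0.7 m/s and contact force between plate_up and the fingers below 0.05 N) or (linear speed of plate_low above 0.7 m/s and contact force between plate_low and the fingers below 0.05 N) or (linear speed of bar above 0.7 m/s and contact force between bar and the fingers below 0.05 N)).
It also fails if it takes over 72 s, if anything falls off the work surface, if the arm or the gripper's body presses on something with over 40 N, if the wrist force passes 120 N, or if a joint passes its speed limit or range.

## Working session

There is one attempt and no reset: what is moved stays moved. The work goes in short steps, Python scripts to look and compute and a tool call to move; the robot and the scene stay as the last step left them, time stands still between calls to the robot, and variables do not carry over. Pictures are saved under pics/ and viewed, and the job is handed in when it is done.

Besides the shell and the picture viewer there is one more tool, called after ">>>" as name(argument=value, ...), one argument or row to a line, values as JSON. carry_out: Moves the arm, as the interface text tells. Shifts and turns lie within -1 to 1; 1 stands for 0.04 m of shift or 4 degrees of turn. Its arguments: {"type":"object","properties":{"deltas":{"type":"array","items":{"type":"array","items":{"type":"number","minimum":-1,"maximum":1}}},"hand":{"type":"number"},"newtons":{"type":"number"}},"required":["deltas"]}

```bash
mkdir -p pics; python3 - <<'E'
from station import arm, cams
import cv2, numpy as np
s=arm.get_state(); print({k:np.round(v,4).tolist() for k,v in s.items()})
for n in ["top","side","wrist"]:
    f=cams.grab_frame(n); cv2.imwrite(f"pics/{n}0.png",cv2.cvtColor(f["pixels"],cv2.COLOR_RGB2BGR))
    print(n,{k:np.round(v,4).tolist() for k,v in f.items() if k!="pixels"})
E
```

```text
{'t': 0.0, 'q': [1.6101, 0.3594, 0.0111, -0.0004, -1.2241, -0.2881], 'qd': [0.0004, 0.0003, 0.0001, -0.0005, 0.0014, -0.0009], 'joint_efforts': [-0.0001, -58.2715, 29.3062, 6.9974, 0.0069, -0.0002], 'eef_pos': [0.1661, 0.6538, 0.2256], 'ee_rot': [1.6539, 1.5692, -1.7366], 'force': [0.0237, -0.022, 0.2344], 'moment': [0.012, -0.0064, 0.043], 'width': 0.0877}
top {'fx': 407.7402, 'fy': 407.7402, 'cx': 257.4832, 'cy': 183.9044, 'T': [[0.0133, 0.9944, -0.1049, 0.4385], [-0.9999, 0.0134, 0.0008, -0.1102], [0.0022, 0.1049, 0.9945, 1.2087], [0.0, 0.0, 0.0, 1.0]]}
side {'fx': 453.8158, 'fy': 453.8158, 'cx': 257.064, 'cy': 185.7778, 'T': [[0.9816, 0.1542, -0.1126, 0.4193], [-0.1902, 0.737, -0.6486, -0.8867], [-0.017, 0.6581, 0.7527, 0.9994], [0.0, 0.0, 0.0, 1.0]]}
wrist {'fx': 287.989, 'fy': 287.989, 'cx': 255.2919, 'cy': 193.3425, 'hand_eye': [[0.0009, 0.2952, -0.9554, -0.1575], [1.0, -0.0015, 0.0005, 0.0006], [-0.0013, -0.9554, -0.2952, -0.0808], [0.0, 0.0, 0.0, 1.0]]}
```

View pics/top0.png

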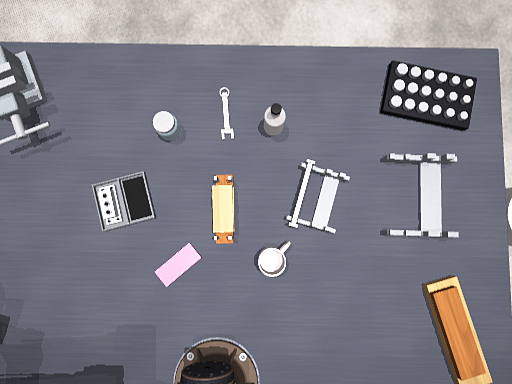

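View pics/side0.png

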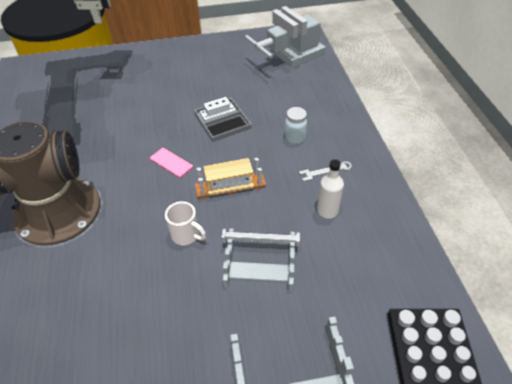

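View pics/wrist0.png

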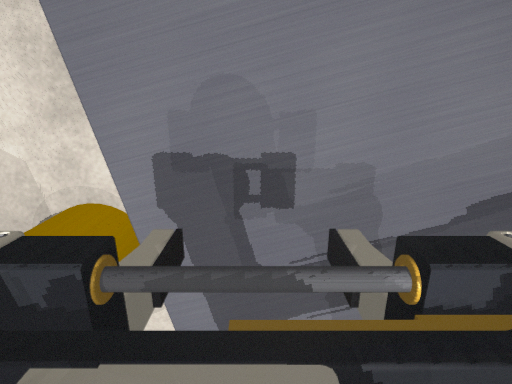

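```bash
cat > h.py <<'E'
import numpy as np, cv2
from station import arm, cams
from scipy.spatial.transform import Rotation as Ro
def pose():
    s=arm.get_state(); T=np.eye(4); T[:3,:3]=Ro.from_euler('xyz',s['ee_rot']).as_matrix(); T[:3,3]=s['eef_pos']; return T
def grab(n,save=None):
    P=pose(); f=cams.grab_frame(n)
    if n=='wrist': f['T']=P@f['hand_eye']
    if save: cv2.imwrite(f'pics/{save}.png',cv2.cvtColor(f['pixels'],cv2.COLOR_RGB2BGR)); np.savez(f'pics/{save}.npz',**f)
    return f
def load(s): return dict(np.load(f'pics/{s}.npz'))
def cast(f,uv,z):
    uv=np.atleast_2d(np.asarray(uv,float)); d=np.c_[(uv[:,0]-f['cx'])/f['fx'],-(uv[:,1]-f['cy'])/f['fy'],-np.ones(len(uv))]@f['T'][:3,:3].T
    o=f['T'][:3,3]; return o+d*((z-o[2])/d[:,2])[:,None]
def proj(f,p):
    p=np.atleast_2d(p); c=(p-f['T'][:3,3])@f['T'][:3,:3]
    return np.c_[f['fx']*c[:,0]/-c[:,2]+f['cx'],-f['fy']*c[:,1]/-c[:,2]+f['cy']]
def crop(f,x0,y0,x1,y1,k,name):
    im=cv2.cvtColor(f['pixels'],cv2.COLOR_RGB2BGR)[y0:y1,x0:x1]; cv2.imwrite(f'pics/{name}.png',cv2.resize(im,None,fx=k,fy=k,interpolation=cv2.INTER_CUBIC))
def rect(f,mask,z):
    "min-area rectangle of largest blob, cast on plane z"
    cs,_=cv2.findContours(mask.astype(np.uint8),cv2.RETR_EXTERNAL,cv2.CHAIN_APPROX_NONE); c=max(cs,key=cv2.contourArea)
    w=cast(f,c[:,0,:],z)[:,:2]; r=cv2.minAreaRect((w*1000).astype(np.float32)); m=cv2.moments(mask.astype(np.uint8)*0+cv2.drawContours(np.zeros(mask.shape,np.uint8),[c],-1,1,-1),True)
    cen=cast(f,[m['m10']/m['m00'],m['m01']/m['m00']],z)[0]
    return np.round(np.r_[r[0]],1),np.round(r[1],1),round(r[2],1),np.round(cen*1000,1),cv2.boundingRect(c)
E
python3 - <<'E'
from h import *
f=grab('top','top1'); crop(f,80,60,280,300,2.5,'ct1') ; crop(f,270,140,350,250,5,'ct2'); crop(f,370,140,470,250,5,'ct4')
g=grab('side','side1'); crop(g,190,140,310,300,3.7,'cs2')
E
```

```text
(no output)
```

View pics/ct1.png

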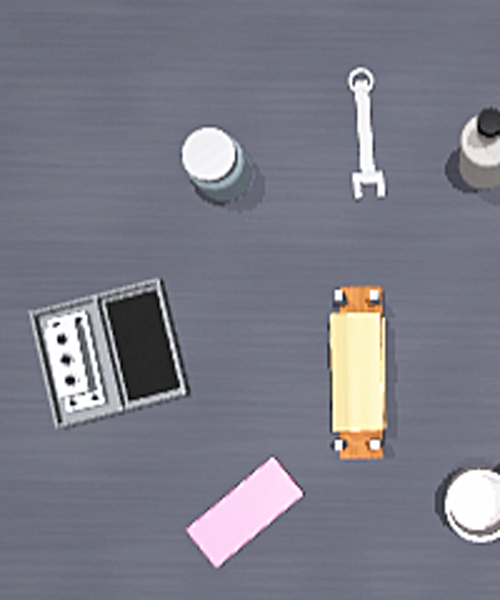

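View pics/ct2.png

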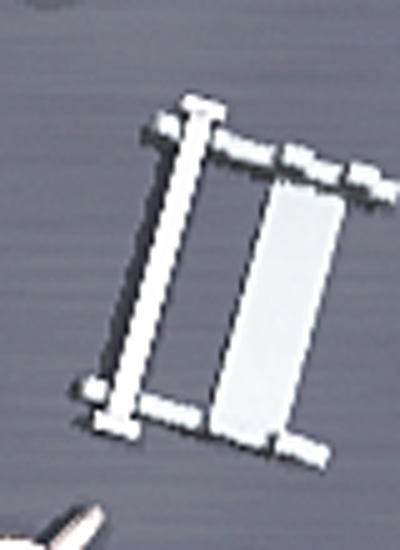

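View pics/cs2.png

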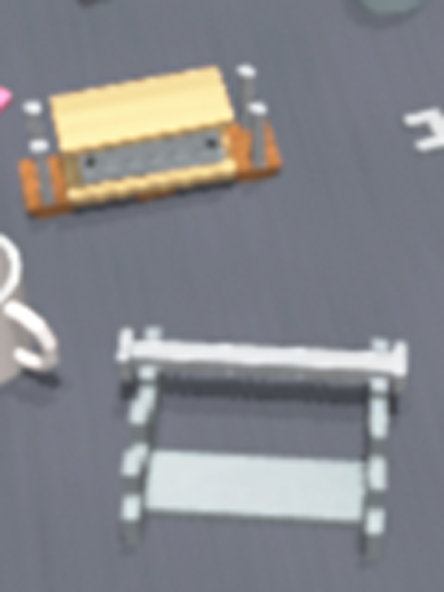

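```bash
python3 - <<'E'
from h import *
f=load('top1')
im=cv2.cvtColor(f['pixels'],cv2.COLOR_RGB2HSV); 
def reg(x0,y0,x1,y1):
    m=np.zeros(im.shape[:2],bool); m[y0:y1,x0:x1]=1; return m
for p in [(223,208),(223,179),(223,240),(328,205),(307,180),(137,198),(122,205),(310,160),(180,265),(300,100)]: print(p,im[p[1],p[0]])
H,S,V=[im[...,i].astype(int) for i in range(3)]
b=reg(200,165,245,255)&(H>12)&(H<35)&(S>40)&(V>200)
print('board',rect(f,b,0.078))
pl=reg(200,165,245,255)&(H<35)&(S>60)
print('pallet',rect(f,pl,0.014))
bay=reg(90,165,160,235)&(V<60); print('bay',rect(f,bay,0.005))
tr=reg(85,165,165,238)&(S<40)|bay; print('tray',rect(f,tr,0.018))
bed=reg(310,175,345,235)&(V>200); print('bed',rect(f,bed,0.010))
bar=reg(280,155,318,230)&(V>235)&(S<15); print('bar',rect(f,bar,0.052))
E
```

```text
(223, 208) [ 26  55 254]
(223, 179) [ 14 162 233]
(223, 240) [ 14 156 236]
(328, 205) [105   6 248]
(307, 180) [  0   0 255]
(137, 198) [120   6  40]
(122, 205) [113  12 193]
(310, 160) [120   4 252]
(180, 265) [156  39 254]
(300, 100) [116  33 131]
board (array([488.5, -16. ]), array([186.5,  58.9]), 2.5, array([487.4, -15.8,  78. ]), (212, 175, 23, 68))
pallet (array([491.5, -11.2]), array([202.2,  64.4]), 1.4, array([489.6, -12.2,  14. ]), (212, 174, 23, 70))
bay (array([519.7, 245.5]), array([119.4,  61.5]), 15.5, array([519.3, 245.4,   5. ]), (123, 177, 29, 43))
tray (array([509.6, 277.7]), array([210.6, 237.8]), 0.8, array([508.5, 276.5,  18. ]), (85, 165, 80, 73))
bed (array([ 509. , -323.8]), array([ 72.3, 157.6]), 74.7, array([ 509.3, -311. ,   10. ]), (312, 176, 27, 58))
bar (array([ 537.4, -236.9]), array([ 24.7, 196.8]), 75.0, array([ 535. , -236.4,   52. ]), (289, 159, 26, 69))
```

```bash
cat >> h.py <<'E'
def Rdown(yaw):
    "tool x down, jaw axis (tool y) at angle yaw in world"
    y=np.array([np.cos(yaw),np.sin(yaw),0]); x=np.array([0,0,-1.]); return np.c_[x,y,np.cross(x,y)]
def plan(pos,R=None,yaw=None,P=None):
    if P is None: P=pose()
    if R is None: R=P[:3,:3] if yaw is None else Rdown(np.radians(yaw))
    d=P[:3,:3].T@(np.array(pos)-P[:3,3]); r=np.degrees(Ro.from_matrix(P[:3,:3].T@R).as_rotvec())
    n=int(np.ceil(max(np.abs(d).max()/0.04,np.abs(r).max()/4,1e-9)-1e-6))
    print('units total T',np.round(d/0.04,2),'R',np.round(r/4,2),'rows',n,'per row',np.round(np.r_[d/0.04,r/4]/max(n,1),3).tolist())
E
python3 - <<'E'
from h import *
print(np.round(pose()[:3,:3],3))
for y in (90,-90):plan([0.487,0.12,0.30],yaw=y)
E
```

```text
[[-0.    -0.246 -0.969]
 [-0.001 -0.969  0.246]
 [-1.     0.001 -0.   ]]
units total T [ -1.84  10.96 -11.06] R [ 4.143e+01 -2.000e-02 -0.000e+00] rows 42 per row [-0.044, 0.261, -0.263, 0.987, -0.0, -0.0]
units total T [ -1.84  10.96 -11.06] R [-3.57  0.   -0.01] rows 12 per row [-0.153, 0.914, -0.922, -0.297, 0.0, -0.001]
```

```bash
python3 - <<'E'
from h import *
he=load('top1') and cams  # noqa
f=grab('wrist'); HE=f['hand_eye']
R=Ro.from_euler('x',-35,degrees=True).as_matrix()@Rdown(-np.pi/2)
print(np.round(R,2))
C=np.array([0.56,0.14,0.30]); p=C-R@HE[:3,3]; print('TCP',p, 'axis',-R@HE[:3,2])
T=np.eye(4);T[:3,:3]=R;T[:3,3]=p; g=dict(f);g['T']=T@HE; print(proj(g,[[0.49,-0.015,0.05]]))
plan(p,R)
P=pose();plan(p,yaw=-90)
E
```

```text
[[ 0.    0.   -1.  ]
 [-0.57 -0.82 -0.  ]
 [-0.82  0.57  0.  ]]
TCP [0.47918905 0.05018822 0.1706724 ] axis [-0.2951836  -0.54763564 -0.78291881]
[[239.75457731 174.37988554]]
units total T [  1.4  12.7 -11.3] R [-3.45  1.09  8.7 ] rows 13 per row [0.107, 0.977, -0.869, -0.266, 0.084, 0.669]
units total T [  1.4  12.7 -11.3] R [-3.56 -0.   -0.01] rows 13 per row [0.107, 0.977, -0.869, -0.274, -0.0, -0.001]
```

>>> carry_out(
  deltas=[
    [0.0,0.8,-0.75,-0.6,0,0],
    [0.0,0.8,-0.75,-0.6,0,0],
    [0.0,0.8,-0.75,-0.6,0,0],
    [0.0,0.8,-0.75,-0.6,0,0],
    [0.0,0.8,-0.75,-0.6,0,0],
  ],
)

```text
t: 0.8
eef_pos: [0.2884, 0.4698, 0.2239]
ee_rot: [1.624, 1.568, -1.543]
force: [1.5, 0.9, -0.6]
width: 0.0875
```

```bash
python3 - <<'E'
from h import *
R=Ro.from_euler('x',-35,degrees=True).as_matrix()@Rdown(-np.pi/2)
plan([0.479,0.05,0.171],R); plan([0.479,0.05,0.171],yaw=-90);print(pose()[:3,3])
E
```

```text
units total T [ 1.35 10.37 -5.03] R [-0.35  0.11  8.71] rows 11 per row [0.123, 0.942, -0.457, -0.032, 0.01, 0.792]
units total T [ 1.35 10.37 -5.03] R [-0.37 -0.   -0.04] rows 11 per row [0.123, 0.942, -0.457, -0.033, -0.0, -0.003]
[0.28841484 0.46983126 0.22391769]
```

>>> carry_out(
  deltas=[
    [0,1,-0.5,0,0,0],
    [0,1,-0.5,0,0,0],
    [0,1,-0.5,0,0,0],
    [0,1,-0.5,0,0,0],
    [0,1,-0.5,0,0,0],
  ],
)

```text
t: 1.3
eef_pos: [0.3867, 0.2593, 0.2251]
ee_rot: [2.829, 1.569, -0.336]
force: [1.3, 0.2, -1.5]
width: 0.0878
```

>>> carry_out(
  deltas=[
    [0.1,1,-0.4,0,0,0.9],
    [0.1,1,-0.4,0,0,0.9],
    [0.1,1,-0.4,0,0,0.9],
    [0.1,1,-0.4,0,0,0.9],
    [0,0,0,0,0,0.9],
  ],
)

```text
t: 1.8
eef_pos: [0.4492, 0.0853, 0.2275]
ee_rot: [1.584, 1.251, -1.588]
force: [-0.3, 0.8, 0.3]
width: 0.0876
```

```bash
python3 - <<'E'
from h import *
R=Ro.from_euler('x',-35,degrees=True).as_matrix()@Rdown(-np.pi/2)
plan([0.479,0.05,0.171],R); f=grab('wrist','w1');print(pose()[:3,3])
E
```

```text
units total T [ 1.61  0.37 -0.76] R [-0.41  0.14  4.17] rows 5 per row [0.323, 0.074, -0.153, -0.081, 0.028, 0.834]
[0.44920042 0.08693292 0.22668586]
```

View pics/w1.png

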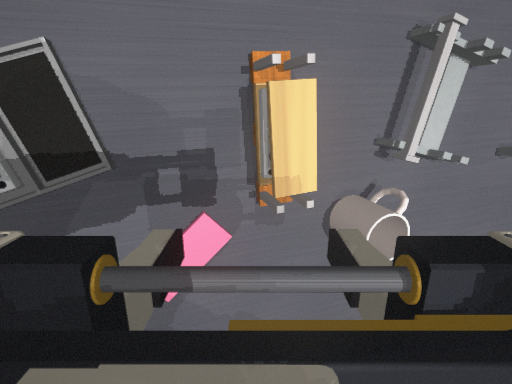

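>>> carry_out(
  deltas=[
    [0.4,0.1,-0.3,0,0,1],
    [0.4,0.1,-0.3,0,0,1],
    [0.4,0.1,-0.3,0,0,1],
    [0.3,0.1,-0.2,0,0,1],
    [0.2,0.1,-0.1,0,0,1],
  ],
)

```text
t: 2.35
eef_pos: [0.4993, 0.0396, 0.1755]
ee_rot: [1.587, 0.895, -1.585]
force: [0.7, -0.4, -0.6]
width: 0.0877
```

```bash
python3 - <<'E'
from h import *
f=grab('wrist','w2');print(pose()[:3,3]); crop(f,180,60,380,225,4,'cw2')
E
```

```text
[0.4989017  0.03891452 0.17396436]
```

View pics/cw2.png

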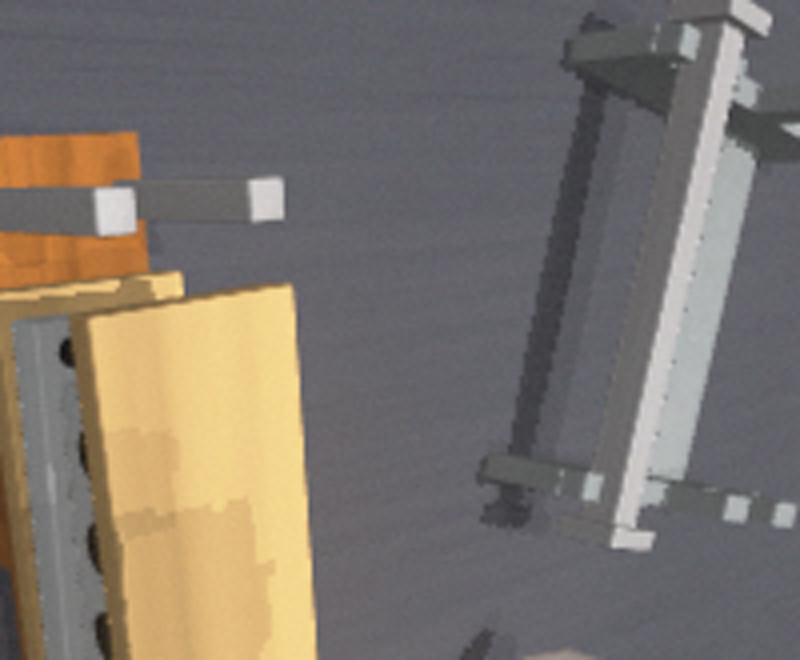

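```bash
python3 - <<'E'
from h import *
f=load('w2'); crop(f,120,90,280,210,5,'cw2b')
E
```

```text
(no output)
```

View pics/cw2b.png

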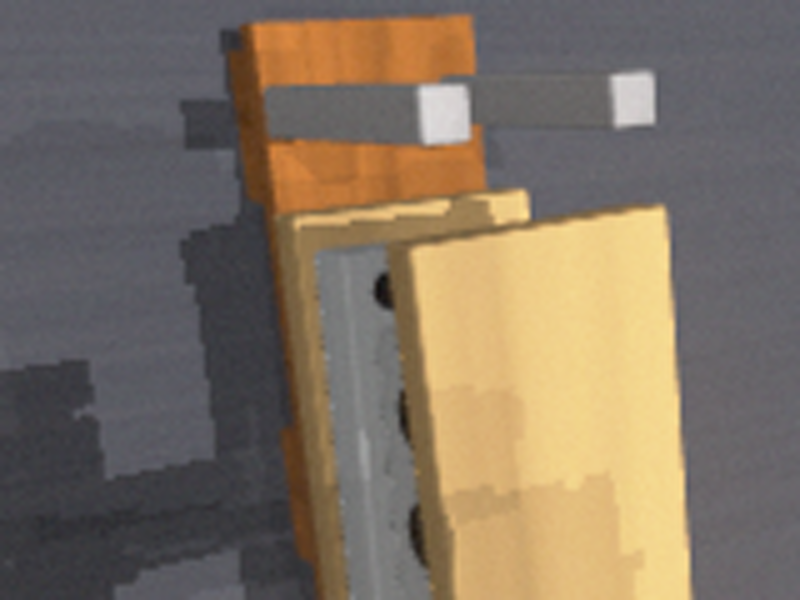

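View pics/w2.png

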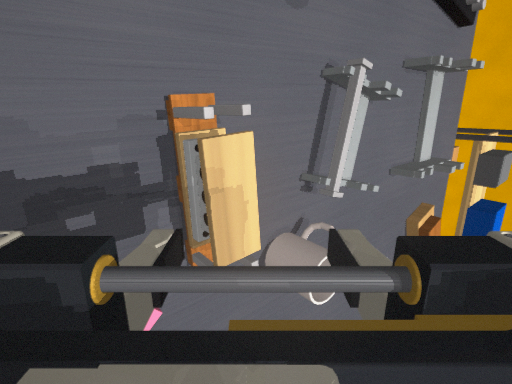

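```bash
python3 - <<'E'
from h import *
plan([0.47,-0.014,0.21],yaw=-88)
E
```

```text
units total T [0.14 1.61 0.68] R [-0.88  0.2  -9.77] rows 10 per row [0.014, 0.161, 0.068, -0.088, 0.02, -0.977]
```

>>> carry_out(
  deltas=[
    [-0.2,0.5,0.2,0,0,-1],
    [-0.2,0.5,0.2,0,0,-1],
    [-0.2,0.5,0.2,0,0,-1],
    [0,0.2,0.1,0,0,-1],
    [0,0.1,0.1,0,0,-1],
  ],
)

```text
t: 2.9
eef_pos: [0.4645, -0.0031, 0.2323]
ee_rot: [1.581, 1.251, -1.579]
force: [-0.2, -0.4, -0.4]
width: 0.0877
```

>>> carry_out(
  deltas=[
    [0,0,0,-0.2,0,-1],
    [0,0,0,-0.2,0,-1],
    [0,0,0,-0.2,0,-1],
    [0,0,0,-0.2,0,-1],
    [0,0,0,-0.2,0,-0.8],
  ],
)

```text
t: 3.4
eef_pos: [0.4646, 0.0006, 0.2383]
ee_rot: [-1.806, 1.525, 1.395]
force: [-0.2, 0.0, -0.1]
width: 0.0872
```

```bash
python3 - <<'E'
from h import *
plan([0.47,-0.014,0.21],yaw=-88)
grab('wrist','w3')
E
```

```text
units total T [ 0.69  0.4  -0.11] R [ 0.36 -0.14  0.64] rows 1 per row [0.693, 0.404, -0.105, 0.36, -0.144, 0.636]
```

View pics/w3.png

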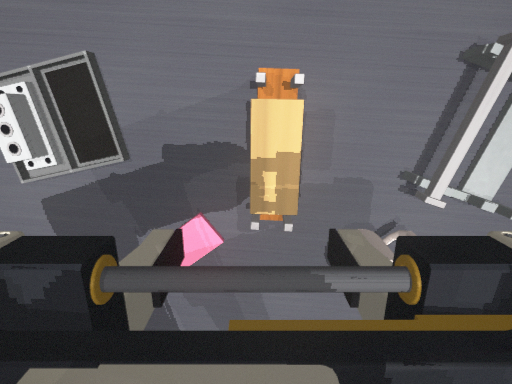

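```bash
cat >> h.py <<'E'
def hsv(f): 
    im=cv2.cvtColor(f['pixels'],cv2.COLOR_RGB2HSV).astype(int); return im[...,0],im[...,1],im[...,2]
def box(f,x0,y0,x1,y1):
    m=np.zeros(f['pixels'].shape[:2],bool); m[y0:y1,x0:x1]=1; return m
E
python3 - <<'E'
from h import *
f=load('w3');H,S,V=hsv(f)
for p in [(275,130),(275,190),(255,180),(290,85),(270,217)]: print(p,H[p[1],p[0]],S[p[1],p[0]],V[p[1],p[0]])
m=box(f,230,60,320,230)&(H>18)&(H<35)&(S>60)
m=cv2.morphologyEx(m.astype(np.uint8),cv2.MORPH_OPEN,np.ones((3,3)))
print(rect(f,m,0.078))
pm=box(f,230,60,320,230)&(H<=17)&(H>5)&(S>120)
for z in (0.014,):
  ys,xs=np.where(pm); print('pallet far end px',xs[ys<95].min(),xs[ys<95].max(),ys.min(),ys.max())
  print(cast(f,[[258,68],[298,68],[298,90]],z))
E
```

```text
(275, 130) 22 105 246
(275, 190) 17 116 170
(255, 180) 17 115 164
(290, 85) 11 83 111
(270, 217) 13 168 194
(array([521.9, -12.2]), array([62.6, 54.9]), 3.3, array([524.9, -11.1,  78. ]), (251, 99, 53, 60))
pallet far end px 258 298 68 220
[[ 0.58971721  0.01435187  0.014     ]
 [ 0.59246096 -0.03442601  0.014     ]
 [ 0.56725747 -0.03704808  0.014     ]]
```

```bash
python3 - <<'E'
from h import *
f=load('w3');H,S,V=hsv(f)
m=box(f,230,60,320,230)&(H>=15)&(H<35)&(S>60)
m=cv2.morphologyEx(m.astype(np.uint8),cv2.MORPH_OPEN,np.ones((5,5)))
print(rect(f,m,0.078))
# stakes tops (z=.078): white pixels
w=(box(f,245,60,310,90)|box(f,245,218,300,235))&(S<40)&(V>150)
n,l,st,ce=cv2.connectedComponentsWithStats(w.astype(np.uint8))
for i in range(1,n):
    if st[i,4]>15: print(st[i],np.round(ce[i],1),np.round(cast(f,ce[i],0.078)[0],4))
E
```

```text
(array([488.9, -13.7]), array([128.9,  56.3]), 3.2, array([494.1, -13.2,  78. ]), (250, 99, 54, 116))
[256  72  10  11  90] [260.3  77. ] [0.5737 0.0087 0.078 ]
[295  73  10  11  94] [299.2  78.3] [ 0.5746 -0.0313  0.078 ]
[251 222   8   8  62] [254.5 225.5] [0.4084 0.0046 0.078 ]
[284 224   9   8  58] [288.3 227.1] [ 0.4095 -0.0357  0.078 ]
```

```bash
python3 - <<'E'
from h import *
f=load('top1'); print('mug',cast(f,[[271,261],[288,243]],0.09),'bottle',cast(f,[276,108],0.19),'jar',cast(f,[164,121],.1),'tray corners',cast(f,[[92,184],[147,172],[156,217],[103,231]],0.018))
plan([0.489,-0.0137,0.10],yaw=-87)
E
```

```text
mug [[ 0.34728782 -0.15049594  0.09      ]
 [ 0.39612133 -0.19622595  0.09      ]] bottle [[ 0.74217746 -0.15592162  0.19      ]] jar [[0.72762829 0.15086655 0.1       ]] tray corners [[0.55724126 0.37422749 0.018     ]
 [0.59492323 0.2144646  0.018     ]
 [0.46326095 0.18278929 0.018     ]
 [0.4207712  0.33473    0.018     ]]
units total T [ 3.45  0.56 -0.54] R [ 0.12 -0.16  0.68] rows 4 per row [0.862, 0.139, -0.136, 0.03, -0.039, 0.17]
```

>>> carry_out(
  deltas=[
    [0.8,0.3,-0.25,0.1,-0.16,0.7],
    [0.9,0.26,-0.25,0,0,0],
    [0.9,0,0,0,0,0],
    [0.5,0,0,0,0,0],
    [0,0,0,0,0,0],
  ],
  hand=0,
  newtons=20,
)

```text
t: 3.95
eef_pos: [0.4909, -0.0178, 0.1159]
ee_rot: [-2.863, 1.555, 0.331]
force: [-0.1, -1.1, 0.4]
width: 0.0875
```

```bash
python3 - <<'E'
from h import *
print(pose()[:3,3])
plan([0.489,-0.0137,0.061],yaw=-87)
grab('wrist','w4')
E
```

```text
[ 0.49085612 -0.01776674  0.11589055]
units total T [ 1.37 -0.1   0.06] R [ 0.   -0.22  0.06] rows 2 per row [0.686, -0.049, 0.031, 0.0, -0.11, 0.031]
```

View pics/w4.png

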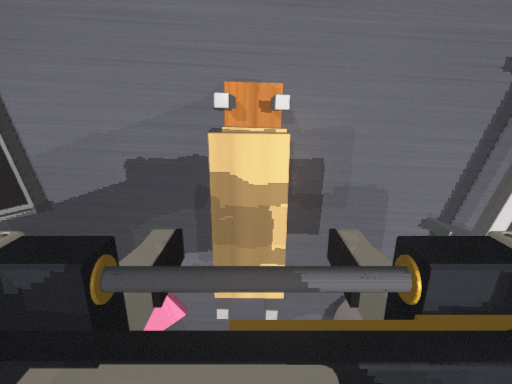

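>>> carry_out(
  deltas=[
    [0.5,-0.1,0.06,0,-0.2,0],
    [0.5,0,0,0,0,0],
    [0.33,0,0,0,0,0],
    [0,0,0,0,0,0],
  ],
)

```text
t: 4.4
eef_pos: [0.4946, -0.0104, 0.0701]
ee_rot: [-2.676, 1.554, 0.522]
force: [0.1, 0.6, 0.5]
width: 0.0875
```

```bash
python3 - <<'E'
from h import *
print(pose()[:3,3])
plan([0.489,-0.0137,0.061],yaw=-87)
E
```

```text
[ 0.49458088 -0.01039903  0.07008885]
units total T [0.22 0.08 0.15] R [ 0.05 -0.22  0.11] rows 1 per row [0.224, 0.076, 0.147, 0.049, -0.221, 0.111]
```

>>> carry_out(
  deltas=[
    [0.22,0.08,0.15,0,-0.22,0.1],
    [0,0,0,0,0,0],
  ],
)

```text
t: 4.6
eef_pos: [0.4903, -0.0132, 0.0636]
ee_rot: [-2.763, 1.567, 0.435]
force: [-0.3, -0.7, -0.5]
width: 0.088
```

```bash
python3 - <<'E'
from h import *
print(pose()[:3,3])
plan([0.489,-0.0137,0.061],yaw=-87)
E
```

```text
[ 0.49027359 -0.01315444  0.06356667]
units total T [0.06 0.01 0.03] R [ 0.06 -0.05  0.02] rows 1 per row [0.064, 0.012, 0.033, 0.065, -0.047, 0.019]
```

Well aligned; close on the board.

>>> carry_out(
  deltas=[
    [0.06,0,0.03,0,0,0],
    [0,0,0,0,0,0],
    [0,0,0,0,0,0],
    [0,0,0,0,0,0],
  ],
  hand=1,
  newtons=20,
)

```text
t: 5.0
eef_pos: [0.4904, -0.0128, 0.0633]
ee_rot: [-2.842, 1.563, 0.356]
force: [0.4, -0.4, -1.3]
width: 0.0613
```

>>> carry_out(
  deltas=[
    [0,0,0,0,0,0],
    [-0.1,0,0,0,0,0],
    [-0.3,0,0,0,0,0],
    [-0.5,0,0,0,0,0],
  ],
)

```text
t: 5.4
eef_pos: [0.4879, -0.0136, 0.098]
ee_rot: [-2.41, 1.569, 0.788]
force: [0.0, 0.4, -1.4]
width: 0.0561
```

```bash
python3 - <<'E'
from h import *
s=arm.get_state();print(pose()[:3,3],s['width'],s['force'])
f=grab('wrist','w5'); grab('side','side2')
E
```

```text
[ 0.48787407 -0.01359134  0.09801443] 0.05605508050610236 [ 0.0237367   0.35953078 -1.37756763]
```

View pics/w5.png

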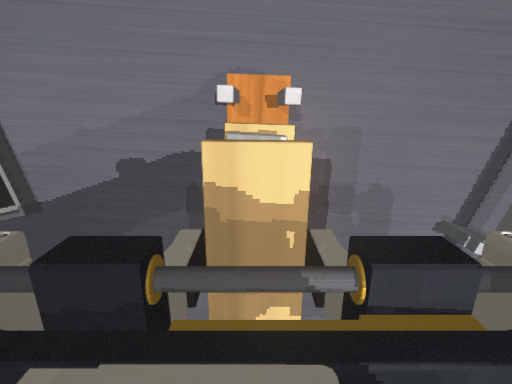

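```bash
python3 - <<'E'
from h import *
plan([0.488,-0.0137,0.22],yaw=-88)
plan([0.41,-0.28,0.22],yaw=-105)
f=load('side2'); crop(f,180,120,300,220,6,'cs3')
E
```

```text
units total T [-2.98  0.01  0.04] R [ 0.32 -0.11  0.03] rows 3 per row [-0.994, 0.003, 0.013, 0.106, -0.036, 0.011]
units total T [-3.01  6.54  2.37] R [ 4.57 -0.1   0.05] rows 7 per row [-0.431, 0.935, 0.338, 0.653, -0.014, 0.007]
```

View pics/cs3.png

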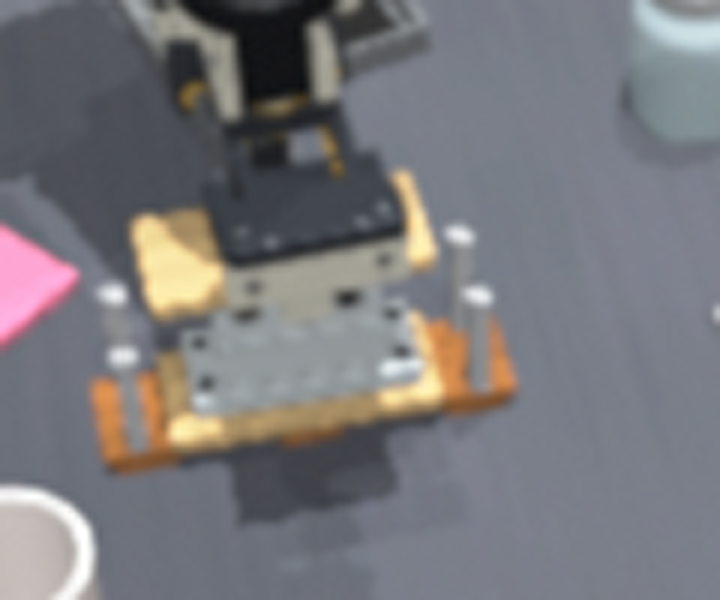

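>>> carry_out(
  deltas=[
    [-1,0,0,0,0,0],
    [-1,0.4,0.1,0.5,0,0],
    [-0.8,0.8,0.3,0.8,0,0],
    [0,1,0.3,0.8,0,0],
    [0,1,0.4,0.8,0,0],
  ],
)

```text
t: 6.0
eef_pos: [0.4424, -0.1402, 0.2157]
ee_rot: [-2.827, 1.564, 0.169]
force: [1.1, -0.6, -2.7]
width: 0.0556
```

>>> carry_out(
  deltas=[
    [0,1,0.4,0.8,0,0],
    [0,1,0.4,0.6,0,0],
    [0,1,0.3,0.5,0,0],
    [0,0.8,0.1,0,0,0],
    [0,0,0,0,0,0],
  ],
)

```text
t: 6.5
eef_pos: [0.356, -0.2858, 0.2141]
ee_rot: [-2.599, 1.563, 0.254]
force: [-0.4, 0.6, -2.2]
width: 0.0558
```

```bash
python3 - <<'E'
from h import *
print(pose()[:3,3],arm.get_state()['width']); plan([0.41,-0.28,0.22],yaw=-105)
f=grab('wrist','w6'); t=grab('top','top2'); crop(t,195,160,250,260,6,'ct6')
E
```

```text
[ 0.35599364 -0.28582063  0.21407424] 0.05577777207729908
units total T [-0.14 -0.52 -1.25] R [-0.39 -0.1   0.06] rows 2 per row [-0.069, -0.262, -0.627, -0.193, -0.049, 0.029]
```

View pics/w6.png

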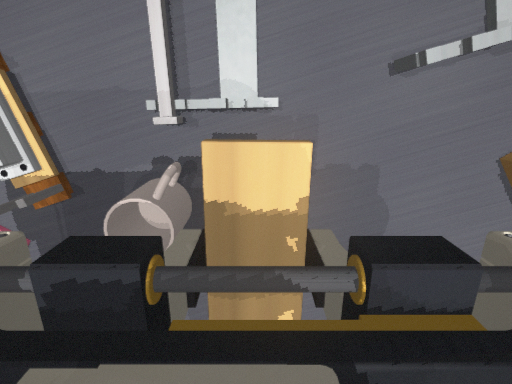

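View pics/ct6.png

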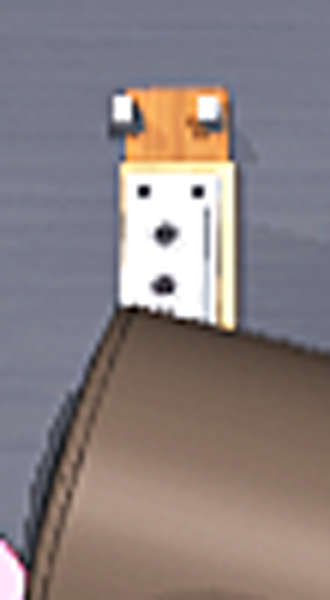

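>>> carry_out(
  deltas=[
    [-0.2,0,-0.8,-0.2,-0.1,0],
    [-0.1,0,-0.8,-0.2,0,0],
    [0,0,-0.5,0,0,0],
    [0,0,0,0,0,0],
  ],
)

```text
t: 7.0
eef_pos: [0.4417, -0.3038, 0.2258]
ee_rot: [-1.511, 1.565, 1.375]
force: [-0.3, -0.3, -1.7]
width: 0.0557
```

```bash
python3 - <<'E'
from h import *
print(pose()[:3,3],arm.get_state()['width']); plan([0.43,-0.29,0.22],yaw=-105)
f=grab('wrist','w7')
E
```

```text
[ 0.44166502 -0.30381706  0.22579604] 0.055671304799171206
units total T [ 0.15 -0.26  0.37] R [0.09 0.01 0.08] rows 1 per row [0.147, -0.26, 0.369, 0.092, 0.005, 0.081]
```

View pics/w7.png

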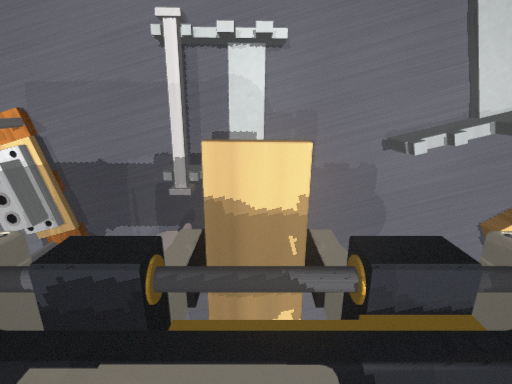

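```bash
python3 - <<'E'
from h import *
f=load('w7'); crop(f,140,0,300,200,3,'cw7'); f=load('w6'); crop(f,135,0,295,135,5,'cw6')
E
```

```text
(no output)
```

View pics/cw7.png

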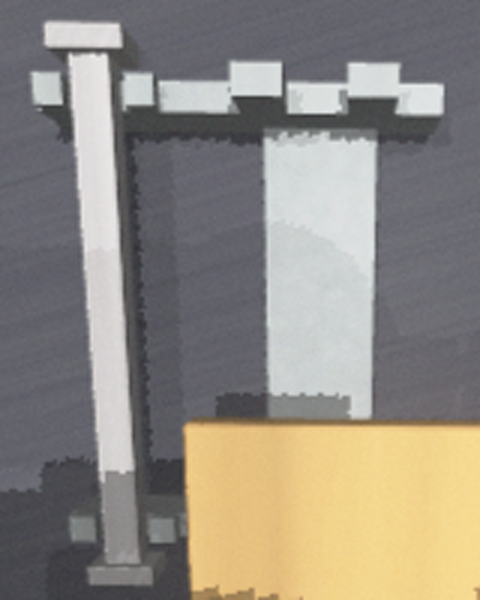

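View pics/cw6.png

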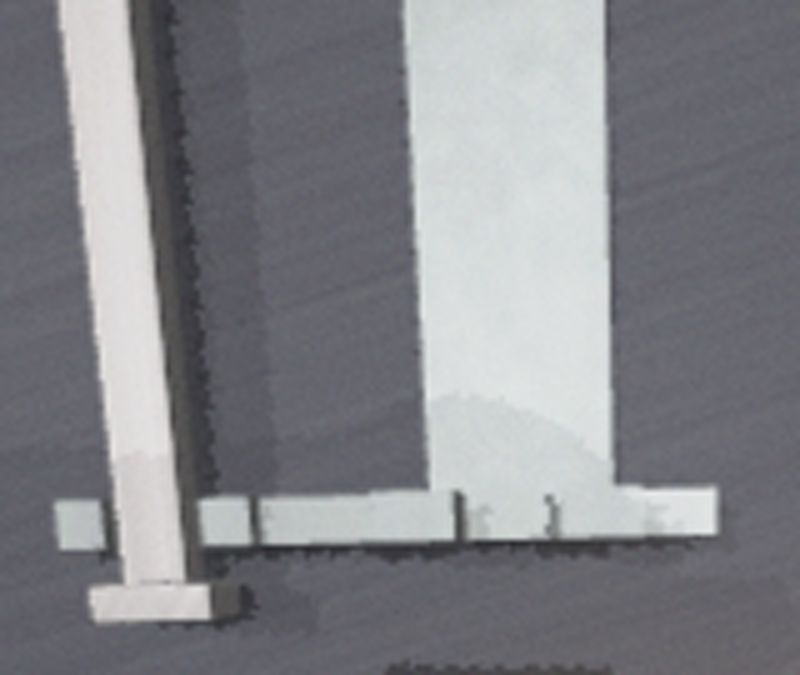

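```bash
python3 - <<'E'
from h import *
f=load('w7'); g=load('w6')
c7=lambda x,y:(140+(x-1)/3,(y-1)/3); c6=lambda x,y:(135+(x-2)/5,(y-2)/5)
def show(n,f,px,z): 
    p=cast(f,px,z)*1000; print(n,np.round(p[:,:2],1).tolist()); return p[:,:2]
m=show('w7 bed mid far(x=74),near',f,[c7(321,131),c7(320.5,400)],.010)
n=show('w6 bed mid',g,[c6(505.5,2),c6(521,480)],.010)
for p in (m,n): d=p[0]-p[1]; print('angle',np.degrees(np.arctan2(d[1],d[0])))
show('far lips outer edge notch',f,[c7(281,62),c7(348,62),c7(230,62),c7(400,65)],.062)
show('near cheek right end in/out',g,[c6(718,487),c6(718,535)],.036)
show('near cheek left end out',g,[c6(55,500),c6(57,550)],.046)
b=show('bar head ends far, near w7',f,[c7(84,22),c7(120,582)],.057); d=b[0]-b[1]; print('bar',np.linalg.norm(d),np.degrees(np.arctan2(d[1],d[0])),b.mean(0))
b=show('bar shaft w7 near head, far head',f,[c7(90,54),c7(123,562)],.052); d=b[0]-b[1]; print(np.linalg.norm(d),np.degrees(np.arctan2(d[1],d[0])),b.mean(0))
E
```

```text
w7 bed mid far(x=74),near [[588.5, -330.7], [489.1, -303.7]]
w6 bed mid [[545.5, -319.0], [450.1, -292.6]]
angle -15.179020615124283
angle -15.449333398331545
far lips outer edge notch [[601.9, -322.6], [596.4, -343.8], [606.2, -306.3], [591.2, -360.1]]
near cheek right end in/out [[435.0, -335.3], [425.2, -332.6]]
near cheek left end out [[472.9, -196.7], [463.2, -193.1]]
bar head ends far, near w7 [[630.9, -262.8], [444.4, -211.1]]
bar 193.48269006582555 -15.483908170963108 [ 537.6429397  -236.95952962]
bar shaft w7 near head, far head [[623.1, -260.6], [450.9, -213.3]]
178.63343255013277 -15.362509572197887 [ 537.01930696 -236.93205481]
```

```bash
python3 - <<'E'
from h import *
f=load('w7'); HE=f['hand_eye']
def tooltocast(uv,x):
    d=np.array([(uv[0]-f['cx'])/f['fx'],-(uv[1]-f['cy'])/f['fy'],-1]); d=HE[:3,:3]@d; o=HE[:3,3]; return o+d*(x-o[0])/d[0]
for x in (-.0155,):
  for uv in [(203,141.5),(257,141.5),(312,141.5)]: print(np.round(tooltocast(uv,x)*1000,1))
H,S,V=hsv(f)
for r in (138,140,141,142,143,144): print(r,f['pixels'][r,[205,257,308]].tolist())
E
```

```text
[-15.5 -25.1 -63.4]
[-15.5   1.3 -63.5]
[-15.5  28.2 -63.5]
138 [[104, 100, 106], [201, 204, 200], [107, 105, 110]]
140 [[134, 105, 72], [128, 105, 71], [114, 97, 75]]
141 [[198, 161, 109], [152, 123, 86], [143, 115, 78]]
142 [[228, 191, 126], [230, 190, 128], [214, 175, 117]]
143 [[236, 203, 134], [239, 206, 138], [246, 218, 147]]
144 [[236, 199, 129], [241, 211, 138], [250, 230, 156]]
```

```bash
python3 - <<'E'
from h import *
plan([0.519,-0.3118,0.12],yaw=-105.35)
E
```

```text
units total T [ 2.64 -0.28 -1.95] R [0.18 0.01 0.09] rows 3 per row [0.881, -0.092, -0.651, 0.06, 0.005, 0.029]
```

>>> carry_out(
  deltas=[
    [0.3,-0.2,-0.9,0.18,0,0.09],
    [0.6,-0.1,-0.8,0,0,0],
    [0.8,0,-0.3,0,0,0],
    [0.7,0,0,0,0,0],
    [0.2,0,0,0,0,0],
  ],
)

```text
t: 7.55
eef_pos: [0.5243, -0.3076, 0.1207]
ee_rot: [-3.095, 1.568, -0.216]
force: [-1.0, 0.3, -0.9]
width: 0.0557
```

```bash
python3 - <<'E'
from h import *
print(pose()[:3,3]);plan([0.519,-0.3118,0.10],yaw=-105.35)
E
```

```text
[ 0.52434684 -0.3075677   0.12065615]
units total T [0.52 0.14 0.1 ] R [ 0.07 -0.04  0.  ] rows 1 per row [0.516, 0.137, 0.103, 0.067, -0.045, 0.002]
```

>>> carry_out(
  deltas=[
    [0.4,0.14,0.1,0.07,0,0],
    [0.2,0,0,0,0,0],
    [0,0,0,0,0,0],
  ],
)

```text
t: 7.85
eef_pos: [0.5182, -0.31, 0.0965]
ee_rot: [3.014, 1.569, -0.393]
force: [-0.7, 0.6, -0.7]
width: 0.0561
```

```bash
python3 - <<'E'
from h import *
print(pose()[:3,3]);plan([0.519,-0.3118,0.05],yaw=-105.35); grab('wrist','w8')
E
```

```text
[ 0.51823814 -0.30999144  0.09648043]
units total T [ 1.16  0.04 -0.03] R [ 0.03 -0.02 -0.  ] rows 2 per row [0.581, 0.019, -0.014, 0.016, -0.011, -0.001]
```

View pics/w8.png

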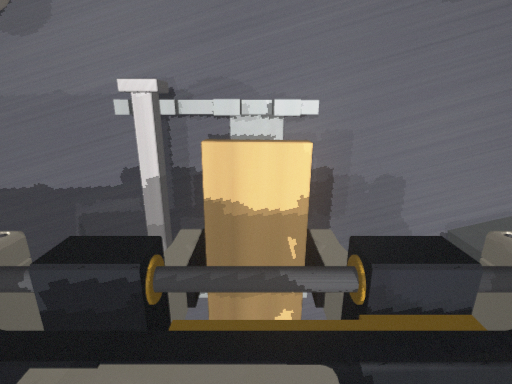

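>>> carry_out(
  deltas=[
    [0.5,0.02,0,0,0,0],
    [0.5,0,0,0,0,0],
    [0.3,0,0,0,0,0],
    [0,0,0,0,0,0],
  ],
)

```text
t: 8.3
eef_pos: [0.5227, -0.3116, 0.0505]
ee_rot: [3.069, 1.558, -0.337]
force: [0.4, -1.2, -1.3]
width: 0.0557
```

```bash
python3 - <<'E'
from h import *
print(pose()[:3,3]);plan([0.519,-0.3118,0.006],yaw=-105.35)
E
```

```text
[ 0.52268429 -0.3115654   0.0504636 ]
units total T [1.11 0.03 0.1 ] R [ 0.06 -0.18 -0.01] rows 2 per row [0.555, 0.014, 0.051, 0.03, -0.092, -0.007]
```

>>> carry_out(
  deltas=[
    [0.4,0.03,0.1,0.03,-0.18,0],
    [0.35,0,0.05,0,-0.05,0],
    [0.15,0,0,0,0,0],
    [0,0,0,0,0,0],
  ],
)

```text
t: 8.7
eef_pos: [0.5182, -0.3117, 0.0146]
ee_rot: [1.236, 1.569, -2.171]
force: [0.5, 0.4, -0.8]
width: 0.0559
```

```bash
python3 - <<'E'
from h import *
print(pose()[:3,3]);plan([0.519,-0.3118,0.006],yaw=-105.35)
E
```

```text
[ 0.51821412 -0.31174786  0.01464009]
units total T [ 0.22 -0.   -0.02] R [ 0.04  0.01 -0.02] rows 1 per row [0.216, -0.004, -0.019, 0.037, 0.007, -0.019]
```

>>> carry_out(
  deltas=[
    [0.15,0,0,0,0,0],
    [0.1,0,0,0,0,0],
    [0,0,0,0,0,0],
  ],
)

```text
t: 9.0
eef_pos: [0.519, -0.312, 0.0051]
ee_rot: [2.017, 1.569, -1.389]
force: [0.3, -1.2, -1.3]
width: 0.0558
```

```bash
python3 - <<'E'
from h import *
s=arm.get_state();print(pose()[:3,3],s['force'],s['moment']);plan([0.519,-0.3118,0.006],yaw=-105.35); grab('wrist','w9')
E
```

```text
[ 0.51895    -0.31201375  0.0050554 ] [ 0.26149335 -1.21330914 -1.27924819] [-0.0200232   0.00258763  0.01665308]
units total T [-0.02 -0.01  0.  ] R [ 0.04 -0.01 -0.02] rows 1 per row [-0.024, -0.005, 0.0, 0.045, -0.012, -0.024]
```

View pics/w9.png

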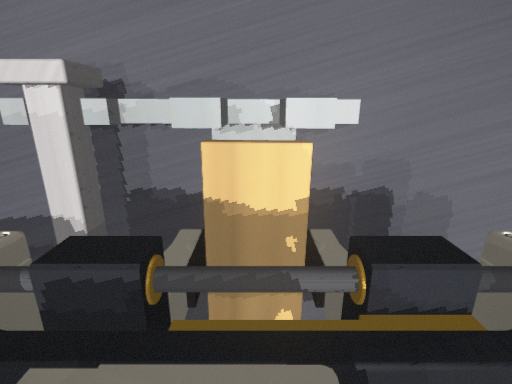

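>>> carry_out(
  deltas=[
    [0.04,0,0,0,0,0],
    [0,0,0,0,0,0],
  ],
)

```text
t: 9.25
eef_pos: [0.5193, -0.3121, 0.0055]
ee_rot: [2.344, 1.568, -1.062]
force: [0.4, 0.6, -1.1]
width: 0.0561
```

>>> carry_out(
  deltas=[
    [0.07,0,0,0,0,0],
    [0.03,0,0,0,0,0],
    [0,0,0,0,0,0],
  ],
)

```text
t: 9.55
eef_pos: [0.5201, -0.3123, 0.0046]
ee_rot: [2.646, 1.566, -0.759]
force: [-0.4, 0.1, -0.5]
width: 0.0558
```

>>> carry_out(
  deltas=[
    [0.06,0,0.02,0,0,0],
    [0.03,0,0,0,0,0],
    [0,0,0,0,0,0],
  ],
)

```text
t: 9.85
eef_pos: [0.5206, -0.3124, 0.0042]
ee_rot: [2.765, 1.562, -0.638]
force: [0.9, 0.1, -2.1]
width: 0.056
```

>>> carry_out(
  deltas=[
    [0,0,0,0,0,0],
    [0,0,0,0,0,0],
    [0,0,0,0,0,0],
  ],
  hand=0.2,
)

```text
t: 10.15
eef_pos: [0.5209, -0.3126, 0.0035]
ee_rot: [2.78, 1.562, -0.624]
force: [0.7, -0.2, -0.3]
width: 0.0693
```

```bash
python3 - <<'E'
from h import *
s=arm.get_state();print(pose()[:3,3],s['force'],s['width']);plan([0.519,-0.3118,0.10],yaw=-105.35); grab('wrist','w10')
E
```

```text
[ 0.52092431 -0.31263512  0.00352982] [ 0.65779303 -0.1760304  -0.27208813] 0.06932431596176584
units total T [-2.41 -0.    0.03] R [ 0.08 -0.12 -0.04] rows 3 per row [-0.804, -0.0, 0.011, 0.027, -0.04, -0.015]
```

View pics/w10.png

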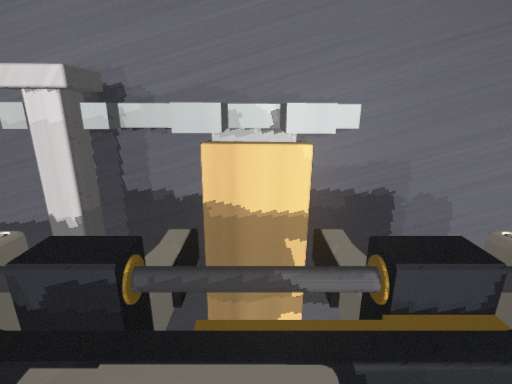

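>>> carry_out(
  deltas=[
    [-0.3,0,0,0,0,0],
    [-0.7,0,0,0,0,0],
    [-1,0,0,0,0,0],
    [-1,0,0,0,0,0],
    [-1,0,0,0,0,0],
  ],
)

```text
t: 10.7
eef_pos: [0.5158, -0.3108, 0.1644]
ee_rot: [0.512, 1.565, -2.893]
force: [0.8, -0.0, 0.2]
width: 0.0699
```

```bash
python3 - <<'E'
from h import *
s=arm.get_state();print(pose()[:3,3],s['force'],s['width']);grab('wrist','w11');plan([0.475,-0.014,0.22],yaw=-88); 
E
```

```text
[ 0.51584606 -0.31082238  0.16435124] [ 0.76831554 -0.01650294  0.15212983] 0.06994208719975178
units total T [-1.24 -6.92  3.  ] R [-4.25 -0.06 -0.09] rows 7 per row [-0.177, -0.988, 0.428, -0.607, -0.009, -0.012]
```

View pics/w11.png

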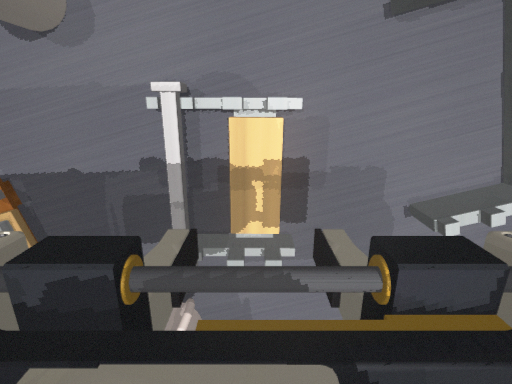

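```bash
python3 - <<'E'
from h import *
f=load('w11');H,S,V=hsv(f)
m=box(f,215,105,300,242)&(H>=12)&(H<35)&(S>50)
m=cv2.morphologyEx(m.astype(np.uint8),cv2.MORPH_OPEN,np.ones((3,3)))
r=rect(f,m,0.020);print(r)
u=np.array([.9643,-.2647]);v=np.array([.2647,.9643]);d=r[0]-np.array([517.5,-311.4]);print('in stand',d@u,d@v)
E
```

```text
(array([ 519. , -312.4]), array([ 56.5, 129.1]), 74.6, array([ 524.2, -313.7,   20. ]), (228, 117, 56, 117))
in stand 1.71115 -0.56725
```

>>> carry_out(
  deltas=[
    [-0.5,-0.7,0.2,-0.5,0,0],
    [-0.4,-0.9,0.4,-0.8,0,0],
    [-0.2,-1,0.5,-0.8,0,0],
    [0,-1,0.5,-0.8,0,0],
    [0,-1,0.4,-0.8,0,0],
  ],
  hand=0,
)

```text
t: 11.25
eef_pos: [0.4706, -0.1177, 0.2229]
ee_rot: [2.63, 1.554, -0.513]
force: [1.1, 0.7, 0.3]
width: 0.0874
```

```bash
python3 - <<'E'
from h import *
s=arm.get_state();print(pose()[:3,3]);plan([0.475,-0.014,0.22],yaw=-88); 
E
```

```text
[ 0.47060516 -0.11772797  0.22291558]
units total T [ 0.05 -2.59 -0.1 ] R [-0.52 -0.21 -0.12] rows 3 per row [0.018, -0.865, -0.035, -0.175, -0.069, -0.04]
```

Upper board lies within 2 mm of the pile spot, 0.7° aligned (step 1). Now view the block.

>>> carry_out(
  deltas=[
    [0,-1,-0.1,-0.3,-0.2,-0.1],
    [0,-1,-0.1,-0.2,0,0],
    [0,-0.5,0,0,0,0],
    [0,0,0,0,0,0],
  ],
)

```text
t: 11.65
eef_pos: [0.4748, -0.0103, 0.2271]
ee_rot: [-2.964, 1.563, 0.219]
force: [-0.5, 0.4, 0.9]
width: 0.0877
```

```bash
python3 - <<'E'
from h import *
s=arm.get_state();print(pose()[:3,3]);plan([0.475,-0.014,0.22],yaw=-88); f=grab('wrist','w12');crop(f,20,30,320,240,2.6,'cw12')
E
```

```text
[ 0.4747644  -0.01034765  0.22710623]
units total T [ 0.18  0.09 -0.  ] R [ 0.09 -0.11  0.02] rows 1 per row [0.178, 0.092, -0.001, 0.095, -0.107, 0.02]
```

View pics/cw12.png

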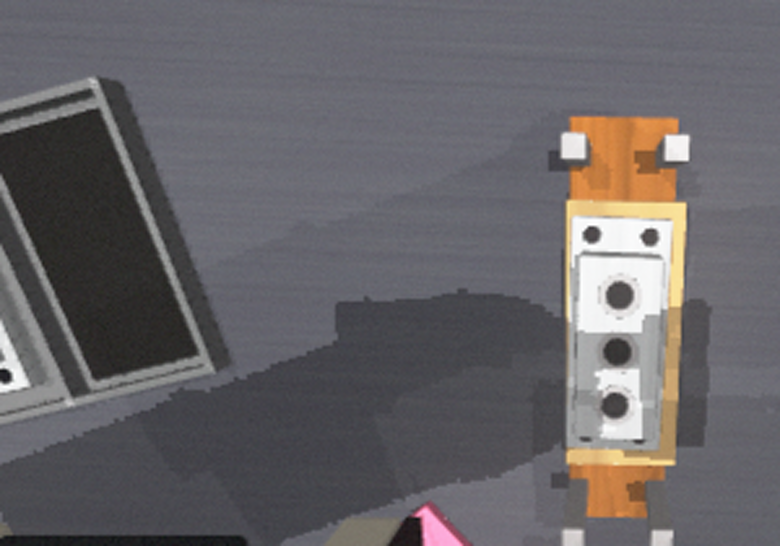

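```bash
python3 - <<'E'
from h import *
f=load('w12')
c=lambda x,y:(20+x/2.6,30+y/2.6)
p=cast(f,[c(620,295),c(617,351),c(614,405)],.068);print(np.round(p*1000,1)); d=p[0]-p[2];print('yaw',np.degrees(np.arctan2(d[1],d[0])))
b=cast(f,[c(582,255),c(665,259),c(659,447),c(574,443)],.068)*1000;print(np.round(b,1),b.mean(0))
fl=cast(f,[c(573,216),c(672,219)],.038)*1000;print('flange far',np.round(fl,1))
bd=cast(f,[c(567,201),c(687,203),c(675,466),c(567,464)],.024)*1000;print('board low',np.round(bd,1),bd.mean(0))
E
```

```text
[[515.9 -12.5  68. ]
 [492.  -12.3  68. ]
 [468.  -12.   68. ]]
yaw -0.5083936201513747
[[531.7   4.   68. ]
 [531.5 -30.4  68. ]
 [449.4 -32.9  68. ]
 [449.7   5.   68. ]] [490.5892118  -13.58130341  68.        ]
flange far [[546.4   9.7  38. ]
 [547.  -34.6  38. ]]
board low [[552.7  13.4  24. ]
 [554.2 -42.1  24. ]
 [425.  -45.2  24. ]
 [423.7  10.1  24. ]] [488.8951099  -15.96042674  24.        ]
```

```bash
python3 - <<'E'
from h import *
plan([0.491,-0.0132,0.11],yaw=-89.5)
E
```

```text
units total T [ 2.93  0.07 -0.38] R [ 0.47 -0.11  0.02] rows 3 per row [0.977, 0.024, -0.127, 0.156, -0.036, 0.006]
```

>>> carry_out(
  deltas=[
    [0.8,0.07,-0.3,0.4,-0.1,0],
    [0.8,0,0,0.07,-0.1,0],
    [0.7,0,0.05,0,0,0],
    [0.5,0,0,0,0,0],
    [0,0,0,0,0,0],
  ],
)

```text
t: 12.2
eef_pos: [0.4869, -0.0163, 0.1151]
ee_rot: [-1.324, 1.568, 1.823]
force: [-0.1, 0.2, 0.0]
width: 0.0877
```

```bash
python3 - <<'E'
from h import *
print(pose()[:3,3]);plan([0.491,-0.0132,0.043],yaw=-89.5)
E
```

```text
[ 0.4869228  -0.01629829  0.11505732]
units total T [ 1.8  -0.07 -0.1 ] R [-0.04  0.01  0.04] rows 2 per row [0.901, -0.036, -0.052, -0.022, 0.005, 0.018]
```

>>> carry_out(
  deltas=[
    [0.6,-0.07,-0.08,0,0,0],
    [0.6,0,0.04,0,-0.05,0],
    [0.4,0,0.04,0,-0.05,0],
    [0.15,0,0,0,0,0],
    [0,0,0,0,0,0],
  ],
)

```text
t: 12.7
eef_pos: [0.491, -0.0158, 0.0487]
ee_rot: [-1.297, 1.568, 1.848]
force: [0.1, -0.0, 0.1]
width: 0.0876
```

```bash
python3 - <<'E'
from h import *
print(pose()[:3,3],arm.get_state()['force']);plan([0.491,-0.0132,0.043],yaw=-89.5)
E
```

```text
[ 0.49101054 -0.01575473  0.04870355] [ 0.07073708 -0.02226821  0.07996213]
units total T [ 0.14 -0.06 -0.  ] R [-0.08  0.01  0.04] rows 1 per row [0.143, -0.063, -0.0, -0.076, 0.012, 0.044]
```

>>> carry_out(
  deltas=[
    [0.12,-0.06,0,-0.08,0,0],
    [0.03,0,0,0,0,0],
    [0,0,0,0,0,0],
  ],
)

```text
t: 13.0
eef_pos: [0.4932, -0.013, 0.0452]
ee_rot: [-2.301, 1.565, 0.85]
force: [0.2, -0.5, -0.2]
width: 0.0878
```

>>> carry_out(
  deltas=[
    [0,0,0,0,0,0],
    [0,0,0,0,0,0],
    [0,0,0,0,0,0],
    [0,0,0,0,0,0],
    [0,0,0,0,0,0],
  ],
  hand=1,
  newtons=35,
)

```text
t: 13.5
eef_pos: [0.4939, -0.0127, 0.0466]
ee_rot: [-2.459, 1.563, 0.692]
force: [0.1, -0.1, -0.3]
width: 0.0532
```

>>> carry_out(
  deltas=[
    [0,0,0,0,0,0],
    [-0.1,0,0,0,0,0],
    [-0.3,0,0,0,0,0],
    [-0.6,0,0,0,0,0],
    [-0.8,0,0,0,0,0],
  ],
)

```text
t: 14.0
eef_pos: [0.4877, -0.0143, 0.1148]
ee_rot: [-0.22, 1.562, 2.929]
force: [0.7, -0.1, -5.2]
width: 0.0362
```

```bash
python3 - <<'E'
from h import *
s=arm.get_state();print(pose()[:3,3],s['width'],s['force']);grab('wrist','w13');plan([0.49,0.02,0.18],yaw=-76)
t=grab('top','top3'); crop(t,80,155,260,260,4,'ct7')
E
```

```text
[ 0.48770401 -0.01425823  0.11475773] 0.03620544877686462 [ 0.74744344 -0.12116085 -5.19160923]
units total T [-1.48 -0.85  0.02] R [-3.37  0.01  0.04] rows 4 per row [-0.371, -0.212, 0.004, -0.842, 0.002, 0.011]
```

View pics/w13.png

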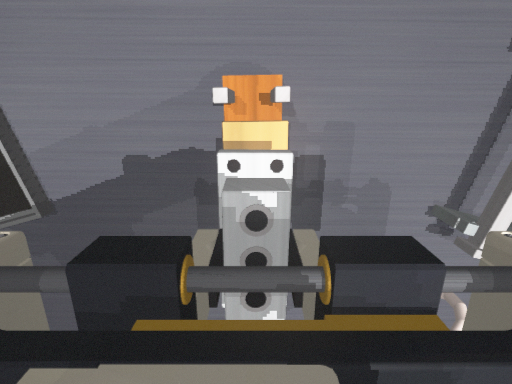

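```bash
python3 - <<'E'
from h import *
plan([0.44,0.235,0.23],yaw=-75)
E
```

```text
units total T [-2.75 -6.23  1.23] R [-3.62 -0.02  0.06] rows 7 per row [-0.393, -0.89, 0.176, -0.518, -0.003, 0.008]
```

View pics/ct7.png

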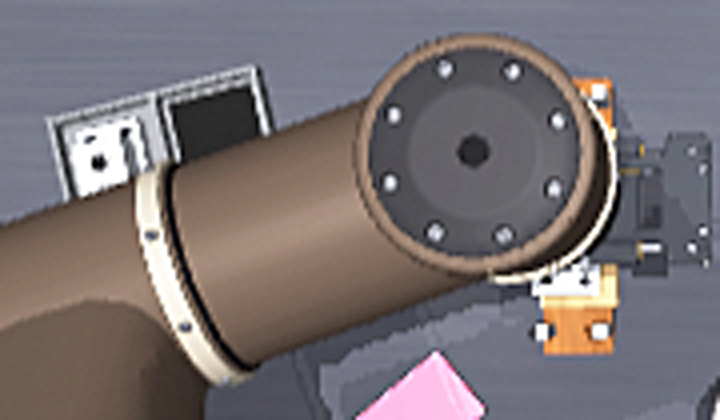

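>>> carry_out(
  deltas=[
    [-0.8,0,0,0,0,0],
    [-0.8,-0.4,0,-0.5,0,0],
    [-0.7,-0.8,0.1,-0.6,0,0],
    [-0.3,-0.9,0.2,-0.6,0,0],
    [0,-0.9,0.2,-0.6,0,0],
  ],
)

```text
t: 14.6
eef_pos: [0.4578, 0.1036, 0.2214]
ee_rot: [-0.53, 1.56, 2.777]
force: [0.8, 0.2, -5.5]
width: 0.0358
```

>>> carry_out(
  deltas=[
    [0,-0.9,0.2,-0.6,0,0],
    [0,-0.9,0.2,-0.5,0,0],
    [0,-0.9,0.2,-0.2,0,0],
    [0,-0.5,0.1,0,0,0],
    [0,0,0,0,0,0],
  ],
)

```text
t: 15.1
eef_pos: [0.3955, 0.2286, 0.2167]
ee_rot: [-0.369, 1.552, 3.035]
force: [-0.3, -0.0, -5.0]
width: 0.0359
```

```bash
python3 - <<'E'
from h import *
s=arm.get_state();print(pose()[:3,3],s['width'],s['force']);grab('wrist','w14');plan([0.44,0.235,0.23],yaw=-75)
E
```

```text
[0.39547294 0.22863901 0.21670995] 0.035882076124497155 [-0.3116391  -0.04840316 -4.99758375]
units total T [-0.36  0.11 -1.11] R [0.   0.26 0.09] rows 2 per row [-0.179, 0.054, -0.557, 0.001, 0.128, 0.043]
```

View pics/w14.png

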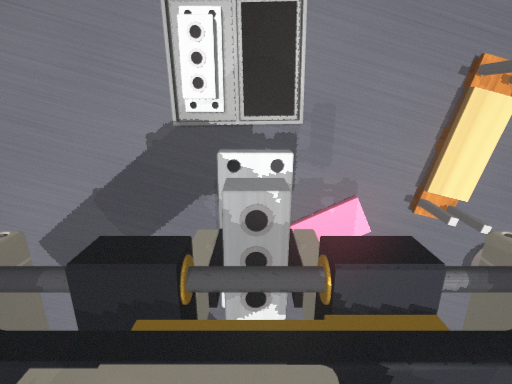

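>>> carry_out(
  deltas=[
    [-0.2,0,-0.6,0,0.2,0],
    [-0.2,0,-0.4,0,0,0],
    [0,0,0,0,0,0],
    [0,0,0,0,0,0],
  ],
)

```text
t: 15.55
eef_pos: [0.4335, 0.2347, 0.228]
ee_rot: [-0.257, 1.559, -3.138]
force: [-0.3, -0.4, -5.2]
width: 0.0359
```

```bash
python3 - <<'E'
from h import *
s=arm.get_state();print(pose()[:3,3],s['width'],s['force']);f=grab('wrist','w15');crop(f,150,0,330,175,4,'cw15')
E
```

```text
[0.43345367 0.23468013 0.22801878] 0.03585754904231939 [-0.33735491 -0.36720694 -5.24675698]
```

View pics/cw15.png

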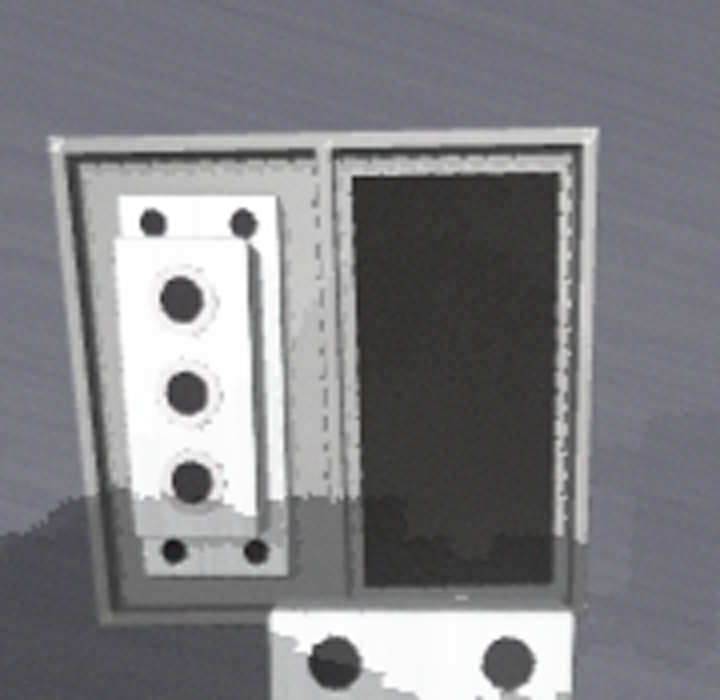

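```bash
python3 - <<'E'
from h import *
f=load('w15')
c=lambda x,y:(150+(x-1.5)/4,(y-1.5)/4)
def sh(n,px,z):
    p=cast(f,[c(*q) for q in px],z)[:,:2]*1000; print(n,np.round(p,1).tolist(),'mean',np.round(p.mean(0),1)); return p
o=sh('outer',[(49,137),(599,128),(101,623)],.018)
w=o[0]-o[1];l=o[0]-o[2];print('width156',np.linalg.norm(w),np.degrees(np.arctan2(w[1],w[0])),'len140',np.linalg.norm(l),np.degrees(np.arctan2(l[1],l[0])))
ctr=(o[1]+o[2])/2; print('tray ctr',ctr)
yv=w/np.linalg.norm(w); print('free bay', ctr-38*yv)
r=sh('rubber',[(352,177),(560,172),(551,583),(366,585)],.005); print([np.linalg.norm(r[i]-r[(i+1)%4]) for i in range(4)])
p=sh('ports',[(182,299),(187,393),(191,483)],.048); print('old rel tray', (p[1]-ctr)@yv)
xv=np.array([yv[1],-yv[0]]); print('xv ang',np.degrees(np.arctan2(xv[1],xv[0])))
HE=f['hand_eye']
def tc(uv,x):
    d=np.array([(uv[0]-f['cx'])/f['fx'],-(uv[1]-f['cy'])/f['fy'],-1]); d=HE[:3,:3]@d; q=HE[:3,3]; return q+d*(x-q[0])/d[0]
print('port in tool',[np.round(tc(q,-.0225)*1000,1) for q in [(256,221),(256,261),(256,298)]])
print('flange front edge',[np.round(tc(q,.0075)*1000,1) for q in [(218.5,151.5),(293.5,151.5)]])
E
```

```text
outer [[555.5, 377.2], [598.0, 227.0], [421.9, 338.4]] mean [525.1 314.2]
width156 156.06032602470236 105.7978802339504 len140 139.12373700741725 16.19840621589991
tray ctr [509.91783293 282.67850515]
free bay [520.26312954 246.11383862]
rubber [[569.7, 292.9], [586.9, 233.6], [470.1, 200.8], [453.7, 259.3]] mean [520.1 246.7]
[np.float64(61.6539572984659), np.float64(121.36249690930579), np.float64(60.770828717562146), np.float64(120.76488983126114)]
ports [[522.5, 325.9], [499.1, 319.8], [475.6, 313.9]] mean [499.1 319.8]
old rel tray 38.643812006310014
xv ang 15.797880233950393
port in tool [array([-22.5,   1.1, -24.2]), array([-22.5,   1.2,  -1.4]), array([-22.5,   1.2,  21.7])]
flange front edge [array([  7.5, -20.4, -54.7]), array([  7.5,  22.7, -54.7])]
```

```bash
python3 - <<'E'
from h import *
plan([0.520,0.2463,0.11],yaw=-74.2)
E
```

```text
units total T [ 2.93  0.29 -2.2 ] R [-0.22  0.16  0.04] rows 3 per row [0.976, 0.095, -0.732, -0.072, 0.053, 0.014]
```

>>> carry_out(
  deltas=[
    [0.2,0.2,-0.9,-0.2,0.16,0],
    [0.5,0.1,-0.8,0,0,0],
    [0.8,0,-0.4,0,0,0],
    [0.8,0,0,0,0,0],
    [0.4,0,0,0,0,0],
  ],
)

```text
t: 16.1
eef_pos: [0.5201, 0.2442, 0.1176]
ee_rot: [-2.217, 1.564, 1.199]
force: [-0.4, -0.9, -5.3]
width: 0.0358
```

```bash
python3 - <<'E'
from h import *
print(pose()[:3,3]);plan([0.520,0.2463,0.07],yaw=-74.2)
E
```

```text
[0.52005441 0.24422097 0.11755   ]
units total T [ 1.19 -0.04 -0.01] R [-0.03 -0.06  0.08] rows 2 per row [0.595, -0.022, -0.004, -0.014, -0.031, 0.041]
```

>>> carry_out(
  deltas=[
    [0.5,-0.04,0,0,-0.06,0.05],
    [0.5,0,0.05,0,-0.05,0],
    [0.3,0,0.03,0,0,0],
    [0,0,0,0,0,0],
  ],
)

```text
t: 16.5
eef_pos: [0.5131, 0.241, 0.059]
ee_rot: [0.132, 1.559, -2.738]
force: [-0.8, -0.6, -5.5]
width: 0.0358
```

```bash
python3 - <<'E'
from h import *
print(pose()[:3,3]);plan([0.520,0.2463,0.03],yaw=-74.2)
f=grab('wrist','w16')
E
```

```text
[0.51309749 0.24099599 0.05899662]
units total T [ 0.72 -0.08 -0.21] R [-0.06  0.17 -0.02] rows 1 per row [0.722, -0.083, -0.21, -0.063, 0.168, -0.022]
```

View pics/w16.png

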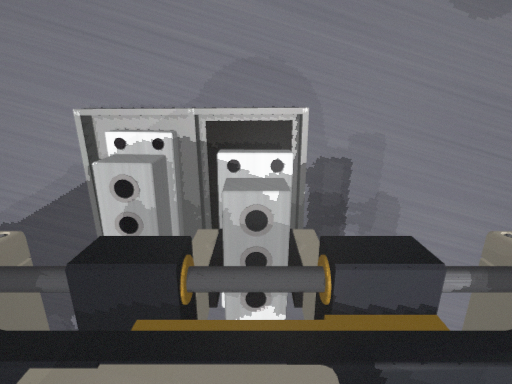

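>>> carry_out(
  deltas=[
    [0.2,-0.08,-0.2,-0.06,0.16,0],
    [0.25,0,0,0,0,0],
    [0.15,0,0,0,0,0],
    [0,0,0,0,0,0],
  ],
)

```text
t: 16.95
eef_pos: [0.523, 0.2486, 0.0371]
ee_rot: [-2.991, 1.564, 0.428]
force: [0.6, -0.6, -5.4]
width: 0.0358
```

```bash
python3 - <<'E'
from h import *
print(pose()[:3,3]);plan([0.520,0.2463,0.027],yaw=-74.2)
E
```

```text
[0.52301108 0.24862807 0.03707976]
units total T [0.25 0.04 0.09] R [ 0.02 -0.1   0.02] rows 1 per row [0.251, 0.036, 0.09, 0.018, -0.103, 0.016]
```

>>> carry_out(
  deltas=[
    [0.1,0.04,0.08,0,-0.1,0],
    [0.1,0,0,0,0,0],
    [0,0,0,0,0,0],
  ],
)

```text
t: 17.25
eef_pos: [0.5203, 0.2468, 0.0299]
ee_rot: [-1.967, 1.569, 1.452]
force: [-0.7, -0.6, -4.9]
width: 0.0361
```

>>> carry_out(
  deltas=[
    [0.05,0,0,0,0,0],
    [0,0,0,0,0,0],
  ],
)

```text
t: 17.45
eef_pos: [0.5206, 0.2472, 0.03]
ee_rot: [-2.337, 1.568, 1.083]
force: [0.5, 0.3, -4.6]
width: 0.0358
```

>>> carry_out(
  deltas=[
    [0.07,0,0,0,0,0],
    [0.04,0,0,0,0,0],
    [0,0,0,0,0,0],
  ],
)

```text
t: 17.75
eef_pos: [0.521, 0.2476, 0.0298]
ee_rot: [-2.611, 1.565, 0.81]
force: [-0.5, 0.1, -5.0]
width: 0.0358
```

>>> carry_out(
  deltas=[
    [0.07,0,0.02,0,0,0],
    [0.04,0,0,0,0,0],
    [0,0,0,0,0,0],
  ],
)

```text
t: 18.05
eef_pos: [0.5212, 0.2478, 0.0297]
ee_rot: [-2.782, 1.562, 0.642]
force: [0.2, -0.4, -6.3]
width: 0.0359
```

>>> carry_out(
  deltas=[
    [0.14,0,0.03,0,-0.12,0],
    [0,0,0,0,0,0],
  ],
)

```text
t: 18.25
eef_pos: [0.5229, 0.2486, 0.0285]
ee_rot: [-2.58, 1.564, 0.845]
force: [0.1, -0.6, -5.6]
width: 0.0358
```

```bash
python3 - <<'E'
from h import *
s=arm.get_state();print({k:np.round(s[k],3).tolist() for k in('q','qd','joint_efforts','force','moment')});plan([0.520,0.2463,0.026],yaw=-74.2)
f=grab('wrist','w17');f=grab('side','side3');crop(f,170,80,270,160,7,'cs17')
s=arm.get_state();print(s['eef_pos'],s['ee_rot'])
E
```

```text
{'q': [0.781, 0.402, -0.44, -0.001, -0.722, 1.074], 'qd': [-0.001, -0.023, 0.007, 0.016, -0.007, -0.005], 'joint_efforts': [-0.019, -57.167, 23.274, 5.919, -0.175, 0.041], 'force': [0.064, -0.556, -5.617], 'moment': [-0.06, 0.05, -0.064]}
units total T [0.06 0.04 0.09] R [ 0.12 -0.08  0.05] rows 1 per row [0.062, 0.036, 0.086, 0.116, -0.077, 0.049]
[0.52257124 0.24853395 0.02768685] [-2.5249865   1.5648926   0.89999914]
```

View pics/w17.png

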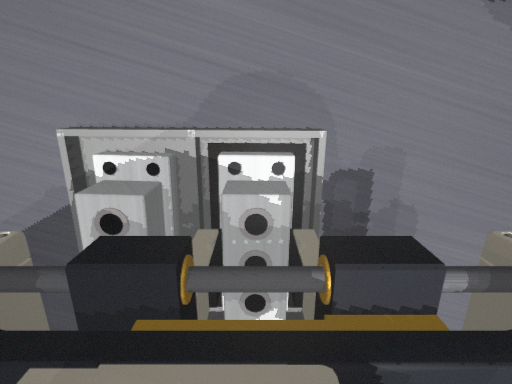

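View pics/cs17.png

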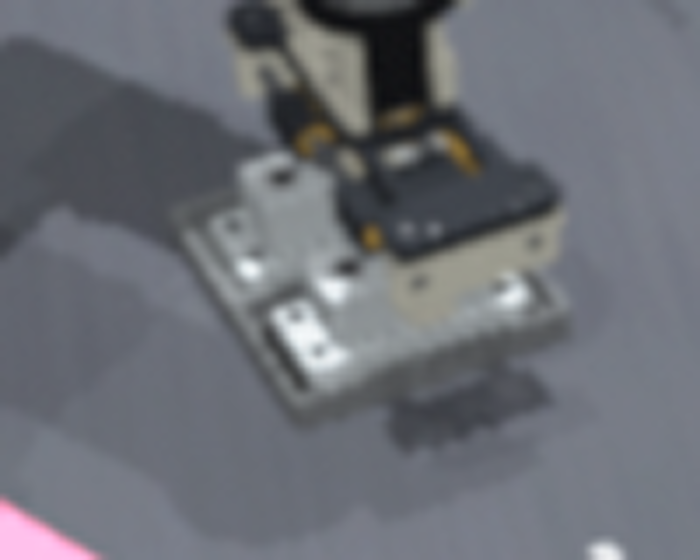

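>>> carry_out(
  deltas=[
    [0.1,0.04,0.08,0,-0.1,0],
    [0.05,0,0.03,0,-0.05,0],
    [0,0,0,0,0,0],
  ],
)

```text
t: 18.65
eef_pos: [0.5227, 0.2486, 0.0275]
ee_rot: [-2.115, 1.564, 1.313]
force: [0.2, 0.0, -6.0]
width: 0.0356
```

>>> carry_out(
  deltas=[
    [0.2,0,0.03,0,-0.05,0],
  ],
)

```text
t: 18.75
eef_pos: [0.5245, 0.2494, 0.0236]
ee_rot: [-2.368, 1.563, 1.063]
force: [-4.8, -9.7, 52.7]
width: 0.0359
```

>>> carry_out(
  deltas=[
    [-0.06,0,0,0,0,0],
    [0,0,0,0,0,0],
  ],
)

```text
t: 18.95
eef_pos: [0.525, 0.2495, 0.0257]
ee_rot: [-2.419, 1.562, 1.012]
force: [0.3, 0.9, -6.0]
width: 0.0359
```

>>> carry_out(
  deltas=[
    [0.1,0,0.05,0,-0.1,0],
    [0,0,0,0,0,0],
  ],
)

```text
t: 19.15
eef_pos: [0.524, 0.2493, 0.0229]
ee_rot: [-1.667, 1.566, 1.765]
force: [-2.0, -1.9, 2.8]
width: 0.0358
```

Block rests on the floor (load transferred: +2.8 N vs −5 N hanging). Release to about 55 mm.

>>> carry_out(
  deltas=[
    [0,0,0,0,0,0],
    [0,0,0,0,0,0],
    [0,0,0,0,0,0],
  ],
  hand=0.38,
)

```text
t: 19.45
eef_pos: [0.5239, 0.2494, 0.0214]
ee_rot: [-1.41, 1.566, 2.023]
force: [0.1, -0.2, 0.6]
width: 0.052
```

```bash
python3 - <<'E'
from h import *
s=arm.get_state();print(pose()[:3,3],s['width'],s['force'])
f=grab('wrist','w18')
E
```

```text
[0.52386454 0.24939584 0.02135078] 0.05197204952951383 [ 0.11484727 -0.15638787  0.58406708]
```

View pics/w18.png

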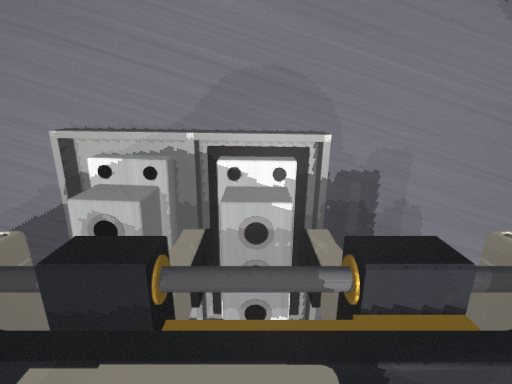

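>>> carry_out(
  deltas=[
    [-0.3,0,0,0,0,0],
    [-0.8,0,0,0,0,0],
    [-1,0,0,0,0,0],
    [-1,0,0,0,0,0],
    [-1,0,0.3,0,0,0],
  ],
)

```text
t: 20.0
eef_pos: [0.5104, 0.2429, 0.1863]
ee_rot: [0.093, 1.557, -2.759]
force: [0.2, 1.1, 0.4]
width: 0.0544
```

```bash
python3 - <<'E'
from h import *
s=arm.get_state();print(pose()[:3,3],s['width'],s['force'])
f=grab('wrist','w19'); crop(f,130,60,330,240,3.3,'cw19'); plan([0.465,-0.014,0.20],yaw=-88.5)
E
```

```text
[0.51040677 0.24294575 0.18631433] 0.054440346518971464 [0.21512657 1.07743344 0.41795518]
units total T [-0.14  5.84  2.97] R [3.79 0.06 0.01] rows 6 per row [-0.024, 0.974, 0.495, 0.632, 0.01, 0.002]
```

View pics/cw19.png

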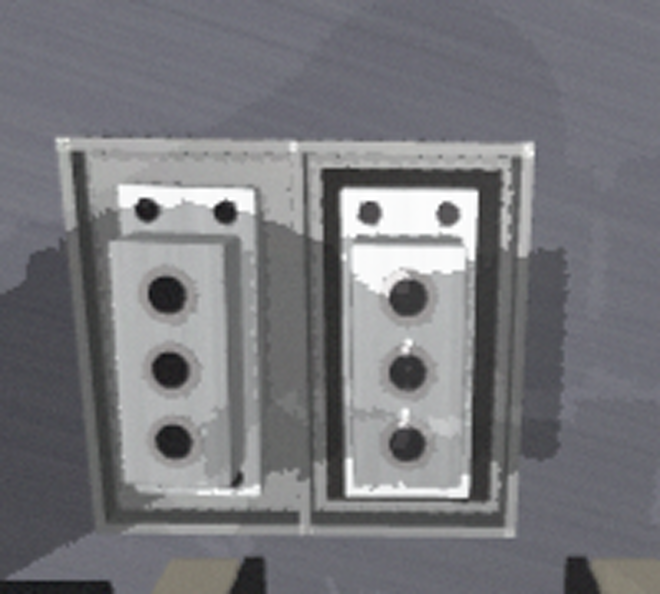

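```bash
python3 - <<'E'
from h import *
f=load('w19'); c=lambda x,y:(130+x/3.3,60+y/3.3)
p=cast(f,[c(407,371),c(172,370)],.0485)[:,:2]; print(p); o=np.array([.5202,.2465]); a=np.radians(15.8); d=p[0]-o; print('in bay',d@[np.cos(a),np.sin(a)],d@[-np.sin(a),np.cos(a)])
E
```

```text
[[0.52015536 0.24703844]
 [0.49905699 0.31864977]]
in bay 0.00010365701443507148 0.0005302550527025934
```

>>> carry_out(
  deltas=[
    [0,0.9,0.5,0.8,0,0],
    [0,1,0.5,0.8,0,0],
    [0,1,0.5,0.8,0,0],
    [0,1,0.4,0.8,0,0],
    [0,1,0.3,0.6,0,0],
  ],
  hand=0,
)

```text
t: 20.55
eef_pos: [0.4603, 0.0339, 0.2006]
ee_rot: [-2.343, 1.56, 0.822]
force: [0.1, -0.5, -0.8]
width: 0.0861
```

```bash
python3 - <<'E'
from h import *
print(pose()[:3,3]);plan([0.465,-0.014,0.20],yaw=-88.5)
E
```

```text
[0.46034051 0.03389713 0.20058102]
units total T [ 0.01  1.2  -0.09] R [-0.03 -0.11  0.11] rows 2 per row [0.003, 0.6, -0.044, -0.017, -0.053, 0.054]
```

Block is centred in the bay within 1 mm, and the old block is unmoved. Next, the lower board.

>>> carry_out(
  deltas=[
    [0,0.8,-0.1,0,-0.1,0.1],
    [0,0.4,0,0,0,0],
    [0,0,0,0,0,0],
  ],
)

```text
t: 20.85
eef_pos: [0.463, -0.0198, 0.203]
ee_rot: [-2.685, 1.567, 0.475]
force: [-0.7, 0.4, 0.2]
width: 0.0872
```

```bash
python3 - <<'E'
from h import *
print(pose()[:3,3]);f=grab('wrist','w20'); crop(f,200,60,340,240,3.3,'cw20')
H,S,V=hsv(f)
for p in [(275,150),(275,200),(275,90)]: print(p,H[p[1],p[0]],S[p[1],p[0]],V[p[1],p[0]])
m=box(f,215,60,330,250)&(H>=15)&(H<35)&(S>50)
m=cv2.morphologyEx(m.astype(np.uint8),cv2.MORPH_OPEN,np.ones((5,5)))
print(rect(f,m,0.024))
E
```

```text
[ 0.46297249 -0.01982312  0.20304457]
(275, 150) 17 113 171
(275, 200) 10 31 73
(275, 90) 140 7 103
(array([489.7, -14.9]), array([129.2,  56.5]), 1.5, array([494.6, -14.9,  24. ]), (226, 95, 51, 111))
```

View pics/cw20.png

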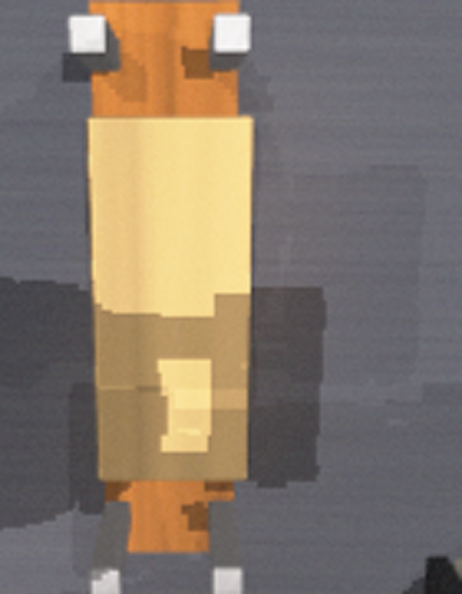

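```bash
python3 - <<'E'
from h import *
plan([0.4897,-0.0149,0.075],yaw=-88.5)
E
```

```text
units total T [ 3.21 -0.09 -0.65] R [-0.1  -0.06  0.03] rows 4 per row [0.801, -0.022, -0.163, -0.026, -0.014, 0.007]
```

>>> carry_out(
  deltas=[
    [0.7,-0.09,-0.4,-0.1,-0.06,0],
    [0.8,0,-0.2,0,-0.05,0],
    [0.8,0,0,0,-0.05,0],
    [0.6,0,0,0,0,0],
    [0.1,0,0,0,0,0],
  ],
)

```text
t: 21.4
eef_pos: [0.4915, -0.0104, 0.0835]
ee_rot: [-1.954, 1.566, 1.216]
force: [-0.3, -0.5, 0.5]
width: 0.0874
```

```bash
python3 - <<'E'
from h import *
print(pose()[:3,3]);plan([0.4897,-0.0149,0.0085],yaw=-88.5)
E
```

```text
[ 0.49151269 -0.01041025  0.08345321]
units total T [1.87 0.12 0.05] R [ 0.04 -0.03  0.07] rows 2 per row [0.937, 0.06, 0.026, 0.018, -0.013, 0.033]
```

>>> carry_out(
  deltas=[
    [0.6,0.12,0.05,0,-0.03,0.05],
    [0.6,0,0.03,0,-0.05,0],
    [0.4,0,0.03,0,0,0],
    [0.15,0,0,0,0,0],
    [0,0,0,0,0,0],
  ],
)

```text
t: 21.9
eef_pos: [0.4912, -0.0111, 0.0155]
ee_rot: [-2.35, 1.569, 0.826]
force: [-0.3, -0.7, 0.8]
width: 0.0877
```

```bash
python3 - <<'E'
from h import *
print(pose()[:3,3]);plan([0.4897,-0.0149,0.0085],yaw=-88.5)
E
```

```text
[ 0.49118302 -0.01109937  0.01552484]
units total T [0.18 0.09 0.04] R [ 0.12 -0.02  0.02] rows 1 per row [0.175, 0.094, 0.041, 0.116, -0.023, 0.023]
```

>>> carry_out(
  deltas=[
    [0.17,0.1,0.04,0.12,0,0],
    [0,0,0,0,0,0],
  ],
)

```text
t: 22.1
eef_pos: [0.4912, -0.0144, 0.0102]
ee_rot: [-2.651, 1.566, 0.517]
force: [-0.9, -0.1, 0.9]
width: 0.0877
```

```bash
python3 - <<'E'
from h import *
s=arm.get_state();print(pose()[:3,3],s['force']);plan([0.4897,-0.0149,0.0085],yaw=-88.5)
E
```

```text
[ 0.49120523 -0.01440412  0.01024204] [-0.94339788 -0.05980887  0.94659931]
units total T [0.04 0.01 0.04] R [ 0.   -0.07  0.04] rows 1 per row [0.043, 0.012, 0.038, 0.003, -0.066, 0.035]
```

>>> carry_out(
  deltas=[
    [0.05,0,0.04,0,-0.06,0],
    [0,0,0,0,0,0],
    [0,0,0,0,0,0],
    [0,0,0,0,0,0],
    [0,0,0,0,0,0],
  ],
  hand=1,
  newtons=20,
)

```text
t: 22.6
eef_pos: [0.4909, -0.0142, 0.01]
ee_rot: [-2.362, 1.566, 0.806]
force: [0.8, -0.9, -0.9]
width: 0.0556
```

>>> carry_out(
  deltas=[
    [0,0,0,0,0,0],
    [-0.1,0,0,0,0,0],
    [-0.3,0,0,0,0,0],
    [-0.7,0,0,0,0,0],
    [-1,0,0,0,0,0],
  ],
)

```text
t: 23.1
eef_pos: [0.4861, -0.0158, 0.0916]
ee_rot: [-0.011, 1.562, -3.128]
force: [2.3, 1.1, -1.8]
width: 0.0556
```

```bash
python3 - <<'E'
from h import *
s=arm.get_state();print(pose()[:3,3],s['force'],s['width']);plan([0.50,-0.31,0.20],yaw=-105.35);grab('wrist','w21')
E
```

```text
[ 0.48614882 -0.01584832  0.0915657 ] [ 2.31628712  1.05633486 -1.77914081] 0.05564224305405274
units total T [-2.71  7.36 -0.14] R [ 4.2   0.13 -0.02] rows 8 per row [-0.339, 0.92, -0.017, 0.525, 0.016, -0.002]
```

View pics/w21.png

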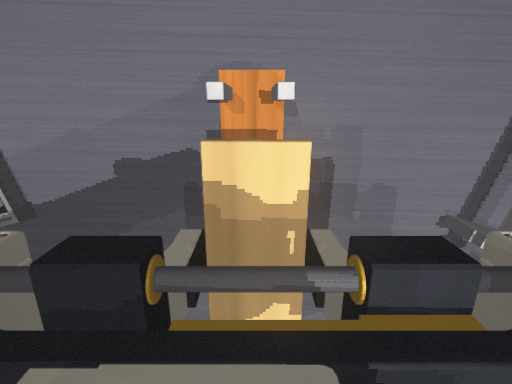

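>>> carry_out(
  deltas=[
    [-1,0,0,0,0.1,0],
    [-0.9,0.5,0,0.5,0,0],
    [-0.6,0.9,0.1,0.7,0,0],
    [-0.2,1,0.1,0.7,0,0],
    [0,1,0,0.7,0,0],
  ],
)

```text
t: 23.65
eef_pos: [0.4768, -0.1513, 0.2155]
ee_rot: [-2.863, 1.554, 0.126]
force: [1.9, 0.2, -1.2]
width: 0.0556
```

```bash
python3 - <<'E'
from h import *
s=arm.get_state();print(pose()[:3,3],s['force'],s['width']);plan([0.519,-0.3118,0.18],yaw=-105.35)
E
```

```text
[ 0.47676548 -0.15129195  0.21546138] [ 1.90855994  0.20165561 -1.21610442] 0.05557764635430101
units total T [ 0.9   3.81 -1.64] R [ 1.65 -0.23  0.08] rows 4 per row [0.224, 0.952, -0.41, 0.413, -0.058, 0.02]
```

>>> carry_out(
  deltas=[
    [0,1,-0.4,0.6,-0.2,0],
    [0,1,-0.4,0.5,0,0],
    [0.2,1,-0.4,0.4,0,0],
    [0.5,0.6,-0.3,0.1,0,0],
    [0.4,0,0,0,0,0],
  ],
)

```text
t: 24.15
eef_pos: [0.5072, -0.3152, 0.1747]
ee_rot: [-2.659, 1.558, 0.209]
force: [-0.8, 1.1, -2.9]
width: 0.056
```

```bash
python3 - <<'E'
from h import *
s=arm.get_state();print(pose()[:3,3],s['force'],s['width']);plan([0.519,-0.3118,0.12],yaw=-105.35)
E
```

```text
[ 0.50717469 -0.31519574  0.17471977] [-0.78466077  1.13086129 -2.91245044] 0.05595309129918346
units total T [ 1.37 -0.15 -0.25] R [-0.08 -0.16  0.08] rows 2 per row [0.686, -0.077, -0.123, -0.039, -0.081, 0.042]
```

>>> carry_out(
  deltas=[
    [0.5,-0.15,-0.25,-0.08,-0.16,0.05],
    [0.6,0,0,0,0,0],
    [0.3,0,0,0,0,0],
    [0,0,0,0,0,0],
  ],
)

```text
t: 24.55
eef_pos: [0.5167, -0.3136, 0.1141]
ee_rot: [-0.525, 1.565, 2.345]
force: [0.1, -0.4, -1.1]
width: 0.0556
```

```bash
python3 - <<'E'
from h import *
s=arm.get_state();print(pose()[:3,3],s['force'],s['width']);plan([0.519,-0.3118,0.07],yaw=-105.35); grab('wrist','w22')
E
```

```text
[ 0.5167214  -0.31357618  0.11414688] [ 0.096639   -0.44288254 -1.11347186] 0.055626752905386975
units total T [ 1.1  -0.06 -0.05] R [-0.06  0.07  0.04] rows 2 per row [0.552, -0.028, -0.024, -0.029, 0.033, 0.019]
```

View pics/w22.png

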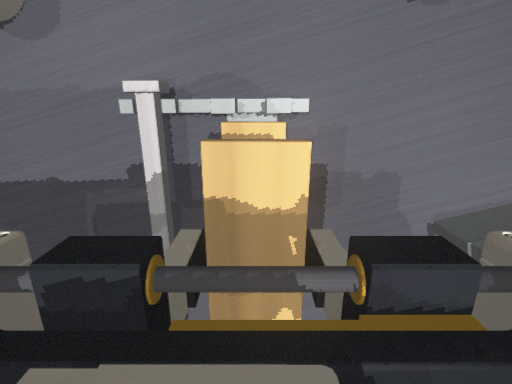

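>>> carry_out(
  deltas=[
    [0.5,-0.05,-0.04,-0.05,0.07,0],
    [0.5,0,0,0,0,0],
    [0.3,0,0,0,0,0],
    [0,0,0,0,0,0],
  ],
)

```text
t: 25.0
eef_pos: [0.5227, -0.3129, 0.0677]
ee_rot: [-2.997, 1.56, -0.122]
force: [-0.0, 0.5, -1.0]
width: 0.0557
```

```bash
python3 - <<'E'
from h import *
s=arm.get_state();print(pose()[:3,3],s['force'],s['width']);plan([0.519,-0.3118,0.025],yaw=-105.35)
E
```

```text
[ 0.52274963 -0.31294395  0.06770365] [-0.03612185  0.46710661 -0.97095797] 0.05571485152083193
units total T [ 1.07 -0.    0.11] R [ 0.02 -0.15  0.02] rows 2 per row [0.533, -0.001, 0.055, 0.012, -0.075, 0.011]
```

>>> carry_out(
  deltas=[
    [0.4,0,0.1,0,-0.15,0],
    [0.35,0,0.05,0,-0.05,0],
    [0.15,0,0,0,0,0],
    [0,0,0,0,0,0],
  ],
)

```text
t: 25.4
eef_pos: [0.5186, -0.3118, 0.0322]
ee_rot: [-1.325, 1.57, 1.551]
force: [-0.9, -1.4, -0.5]
width: 0.0556
```

```bash
python3 - <<'E'
from h import *
s=arm.get_state();print(pose()[:3,3],s['force'],s['width']);plan([0.519,-0.3118,0.018],yaw=-105.35)
E
```

```text
[ 0.51855984 -0.31178861  0.032179  ] [-0.90317144 -1.36110514 -0.4564159 ] 0.05561817445806428
units total T [ 0.35 -0.   -0.01] R [0.04 0.   0.02] rows 1 per row [0.354, -0.002, -0.011, 0.035, 0.004, 0.016]
```

>>> carry_out(
  deltas=[
    [0.2,0,0,0,0,0],
    [0.15,0,0,0,0,0],
    [0,0,0,0,0,0],
  ],
)

```text
t: 25.7
eef_pos: [0.5193, -0.3121, 0.0178]
ee_rot: [-2.499, 1.569, 0.377]
force: [-0.1, 0.5, -2.2]
width: 0.056
```

>>> carry_out(
  deltas=[
    [0.1,0,0,0,0,0],
    [0,0,0,0,0,0],
  ],
)

```text
t: 25.9
eef_pos: [0.5203, -0.3124, 0.0153]
ee_rot: [-3.001, 1.568, -0.124]
force: [0.4, -0.0, -2.4]
width: 0.0559
```

>>> carry_out(
  deltas=[
    [0.1,0,0.03,0,-0.03,0],
    [0,0,0,0,0,0],
  ],
)

```text
t: 26.1
eef_pos: [0.5213, -0.3126, 0.0141]
ee_rot: [3.11, 1.565, -0.295]
force: [0.1, 0.5, -1.8]
width: 0.056
```

>>> carry_out(
  deltas=[
    [0.12,0,0.05,0,-0.08,0],
    [0,0,0,0,0,0],
  ],
)

```text
t: 26.3
eef_pos: [0.5221, -0.3128, 0.012]
ee_rot: [3.001, 1.565, -0.402]
force: [-0.3, -0.3, -2.1]
width: 0.0558
```

```bash
python3 - <<'E'
from h import *
s=arm.get_state();print(pose()[:3,3],s['force'],s['width']);grab('wrist','w23')
f=grab('side','side4');crop(f,210,220,310,300,7,'cs23')
E
```

```text
[ 0.5220666  -0.31276755  0.01203802] [-0.33674941 -0.30997222 -2.05192764] 0.05582278234087893
```

View pics/w23.png

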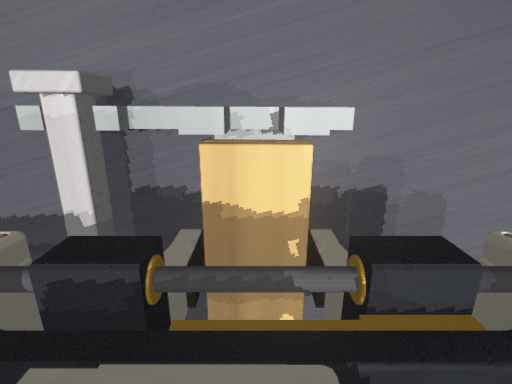

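View pics/cs23.png

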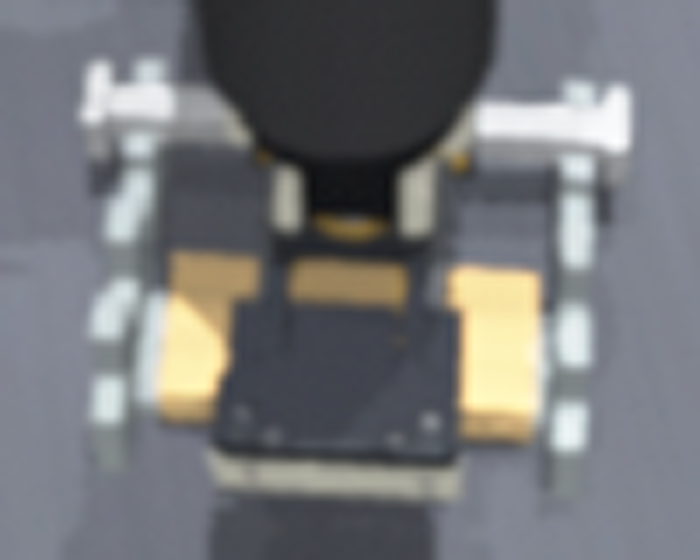

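>>> carry_out(
  deltas=[
    [0.12,0,0.05,0,-0.08,0],
  ],
)

```text
t: 26.5
eef_pos: [0.5218, -0.3127, 0.009]
ee_rot: [2.761, 1.567, -0.642]
force: [-0.2, 4.9, 27.0]
width: 0.0558
```

>>> carry_out(
  deltas=[
    [-0.03,0,0,0,0,0],
  ],
)

```text
t: 26.6
eef_pos: [0.5221, -0.3127, 0.0103]
ee_rot: [2.797, 1.567, -0.606]
force: [-0.9, 0.3, -1.9]
width: 0.056
```

>>> carry_out(
  deltas=[
    [0,0,0,0,0,0],
    [0,0,0,0,0,0],
    [0,0,0,0,0,0],
  ],
  hand=0.2,
)

```text
t: 26.9
eef_pos: [0.5215, -0.3127, 0.0095]
ee_rot: [2.655, 1.568, -0.748]
force: [-0.1, -0.1, -0.2]
width: 0.0694
```

>>> carry_out(
  deltas=[
    [-0.2,0,0,0,0,0],
    [-0.5,0,0,0,0,0],
    [-0.8,0,0,0,0,0],
    [-1,0,0,0,0,0],
    [-1,0,0,0,0,0],
  ],
)

```text
t: 27.4
eef_pos: [0.5164, -0.3114, 0.1477]
ee_rot: [0.071, 1.557, 2.95]
force: [0.9, -0.8, -0.2]
width: 0.0704
```

```bash
python3 - <<'E'
from h import *
s=arm.get_state();print(pose()[:3,3],s['force'],s['width']);f=grab('wrist','w24');crop(f,140,60,320,280,2.7,'cw24')
H,S,V=hsv(f)
m=box(f,205,105,310,252)&(H>=12)&(H<35)&(S>50)
m=cv2.morphologyEx(m.astype(np.uint8),cv2.MORPH_OPEN,np.ones((3,3)))
r=rect(f,m,0.030);print(r)
u=np.array([.9643,-.2647]);v=np.array([.2647,.9643]);d=r[0]-np.array([517.5,-311.4]);print('in stand',d@u,d@v)
E
```

```text
[ 0.51636322 -0.31135043  0.14773369] [ 0.87948424 -0.83807558 -0.17850889] 0.07038163798174307
(array([ 520.7, -312.8]), array([ 56.4, 129.2]), 74.8, array([ 526.5, -314.3,   30. ]), (225, 116, 61, 127))
in stand 3.4563400000000533 -0.5029800000000209
```

View pics/cw24.png

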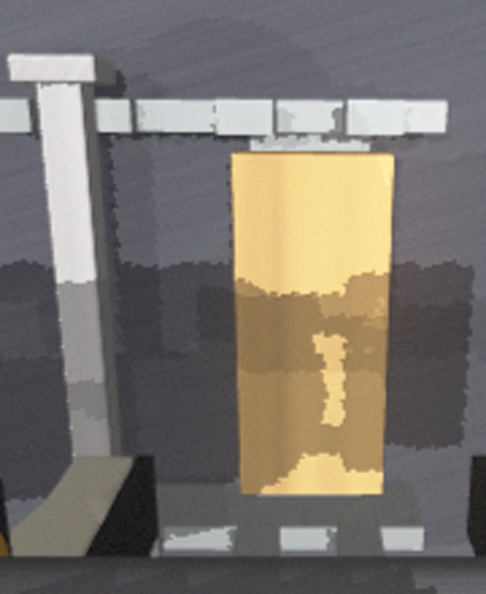

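```bash
python3 - <<'E'
from h import *
plan([0.5373,-0.2369,0.12],yaw=-105.35)
E
```

```text
units total T [ 0.88 -1.95  0.07] R [ 0.1   0.04 -0.04] rows 2 per row [0.442, -0.977, 0.034, 0.05, 0.022, -0.021]
```

>>> carry_out(
  deltas=[
    [0,-0.9,0.05,0.1,0,0],
    [0,-0.9,0,0,0,0],
    [0,-0.2,0,0,0,0],
    [0,0,0,0,0,0],
  ],
  hand=0.55,
)

```text
t: 27.85
eef_pos: [0.5411, -0.2345, 0.1613]
ee_rot: [2.796, 1.564, -0.616]
force: [0.1, 0.4, 0.3]
width: 0.0438
```

```bash
python3 - <<'E'
from h import *
s=arm.get_state();print(pose()[:3,3],s['width']);f=grab('wrist','w25');plan([0.5373,-0.2369,0.08],yaw=-105.35)
E
```

```text
[ 0.54113223 -0.2344666   0.16129884] 0.04376566791287131
units total T [2.03 0.07 0.09] R [-0.04 -0.09 -0.03] rows 3 per row [0.677, 0.022, 0.03, -0.013, -0.029, -0.011]
```

View pics/w25.png

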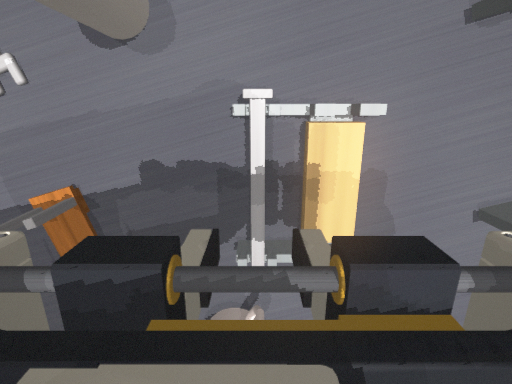

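```bash
python3 - <<'E'
from h import *
f=load('w25'); crop(f,225,80,400,280,3.4,'cw25')
E
```

```text
(no output)
```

View pics/cw25.png

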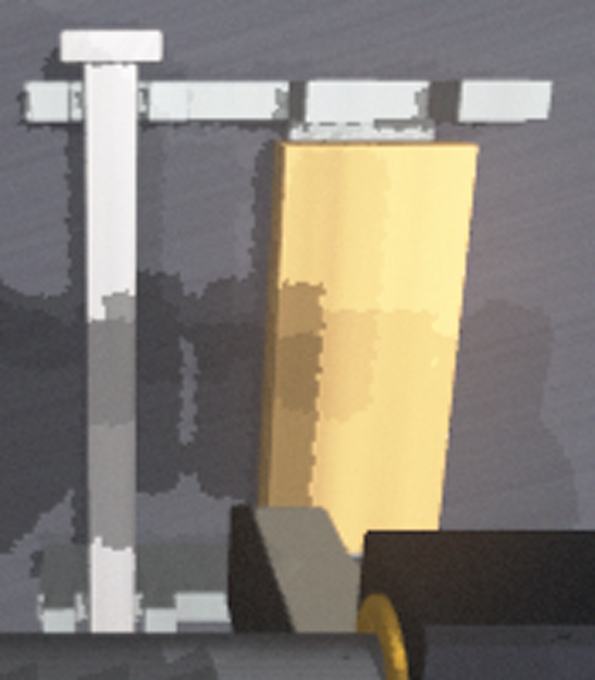

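```bash
python3 - <<'E'
from h import *
f=load('w25'); c=lambda x,y:(225+x/3.4,80+y/3.4)
u=np.array([.9643,-.2647]);v=np.array([.2647,.9643]);o=np.array([517.5,-311.4])
def sh(n,x,y,z):
    p=cast(f,c(x,y),z)[0,:2]*1000; print(n,np.round(p,1),'stand frame',np.round([(p-o)@u,(p-o)@v],1))
sh('lip1 +28',305,85,.062); sh('lip2 -11',460,85,.062); sh('cheek far outer',520,82,.062);sh('lip1 base',280,120,.036)
sh('bar head far mid',111,30,.057); sh('shaft far',110,66,.052); sh('shaft mid',112,400,.052); sh('shaft near',112,600,.052)
sh('near cheek outer saddle',160,632,.046);sh('near cheek inner saddle',50,595,.046)
E
```

```text
lip1 +28 [ 605.5 -305.6] stand frame [83.3 28.9]
lip2 -11 [ 595.1 -343.1] stand frame [ 83.2 -10. ]
cheek far outer [ 591.8 -357.8] stand frame [ 84. -25.]
lip1 base [ 596.9 -301.9] stand frame [74.1 30.2]
bar head far mid [ 631.2 -262.1] stand frame [96.6 77.6]
shaft far [ 623.1 -259.7] stand frame [88.1 77.8]
shaft mid [ 535.2 -236.2] stand frame [-2.9 77.2]
shaft near [ 473.3 -219.4] stand frame [-67.   77.1]
near cheek outer saddle [ 455.1 -230.2] stand frame [-81.6  61.8]
near cheek inner saddle [ 476.9 -200.4] stand frame [-68.5  96.3]
```

```bash
python3 - <<'E'
from h import *
plan([0.537,-0.2366,0.08],yaw=-105.3)
E
```

```text
units total T [2.03 0.06 0.1 ] R [-0.05 -0.09 -0.03] rows 3 per row [0.677, 0.02, 0.033, -0.018, -0.029, -0.011]
```

>>> carry_out(
  deltas=[
    [0.6,0.07,0.08,0,-0.08,0],
    [0.7,0,0.04,0,-0.05,0],
    [0.5,0,0.03,0,0,0],
    [0.1,0,0,0,0,0],
    [0,0,0,0,0,0],
  ],
)

```text
t: 28.4
eef_pos: [0.5336, -0.2405, 0.0836]
ee_rot: [0.9, 1.567, -2.514]
force: [0.4, -0.1, 0.6]
width: 0.0394
```

```bash
python3 - <<'E'
from h import *
s=arm.get_state();print(pose()[:3,3],s['width']);plan([0.537,-0.2366,0.036],yaw=-105.3)
E
```

```text
[ 0.53363828 -0.24052688  0.08355156] 0.03942335176607994
units total T [ 1.19 -0.12 -0.06] R [-0.09  0.04 -0.04] rows 2 per row [0.594, -0.06, -0.029, -0.044, 0.018, -0.022]
```

>>> carry_out(
  deltas=[
    [0.3,-0.13,-0.05,-0.08,0.04,0],
    [0.4,0,0,0,0,0],
    [0.2,0,0,0,0,0],
    [0,0,0,0,0,0],
  ],
)

```text
t: 28.8
eef_pos: [0.5395, -0.2371, 0.0482]
ee_rot: [2.665, 1.565, -0.744]
force: [-0.1, -0.1, -0.3]
width: 0.0395
```

```bash
python3 - <<'E'
from h import *
s=arm.get_state();print(pose()[:3,3],s['width'],s['force']);plan([0.537,-0.2366,0.036],yaw=-105.3);grab('wrist','w26')
E
```

```text
[ 0.53952064 -0.23708499  0.04816769] 0.039458484744453945 [-0.13861336 -0.08579949 -0.28328306]
units total T [0.3  0.   0.07] R [-0.01 -0.08 -0.04] rows 1 per row [0.304, 0.004, 0.066, -0.007, -0.079, -0.041]
```

View pics/w26.png

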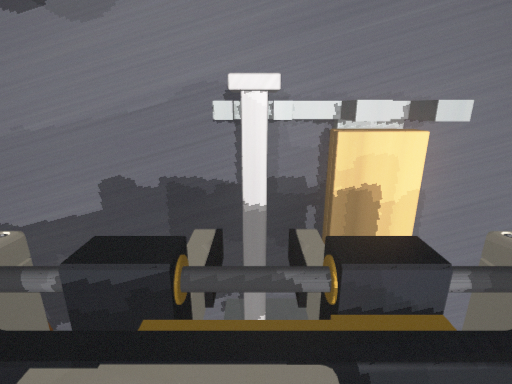

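Bar centred between the jaws (col 255). Lower the last 12 mm and close.

>>> carry_out(
  deltas=[
    [0.2,0,0.06,0,-0.08,0],
    [0.1,0,0,0,0,0],
    [0,0,0,0,0,0],
  ],
)

```text
t: 29.15
eef_pos: [0.5385, -0.2365, 0.0373]
ee_rot: [2.351, 1.567, -1.057]
force: [-0.7, -0.0, 0.1]
width: 0.0398
```

```bash
python3 - <<'E'
from h import *
s=arm.get_state();print(pose()[:3,3],s['width'],s['force']);plan([0.537,-0.2366,0.036],yaw=-105.3)
E
```

```text
[ 0.5385182  -0.2365286   0.03730159] 0.03981671807412615 [-0.71105602 -0.03736349  0.14359837]
units total T [0.03 0.01 0.04] R [ 0.   -0.04 -0.04] rows 1 per row [0.032, 0.012, 0.036, 0.003, -0.037, -0.038]
```

>>> carry_out(
  deltas=[
    [0.03,0,0.03,0,-0.03,0],
    [0,0,0,0,0,0],
    [0,0,0,0,0,0],
    [0,0,0,0,0,0],
    [0,0,0,0,0,0],
  ],
  hand=1,
  newtons=40,
)

```text
t: 29.65
eef_pos: [0.5377, -0.2362, 0.0366]
ee_rot: [2.106, 1.568, -1.303]
force: [0.0, -0.2, -2.9]
width: 0.0137
```

>>> carry_out(
  deltas=[
    [0,0,0,0,0,0],
    [-0.1,0,0,0,0,0],
    [-0.3,0,0,0,0,0],
    [-0.5,0,0,0,0,0],
    [-0.5,0,0,0,0,0],
  ],
)

```text
t: 30.15
eef_pos: [0.5341, -0.2354, 0.0918]
ee_rot: [0.372, 1.563, -3.037]
force: [-0.2, 0.3, -3.1]
width: 0.0135
```

```bash
python3 - <<'E'
from h import *
s=arm.get_state();print(pose()[:3,3],s['width'],s['force']);plan([0.518,-0.3105,0.11],yaw=-105.3);grab('wrist','w27')
f=grab('side','side5');crop(f,210,220,310,300,7,'cs27')
E
```

```text
[ 0.53414105 -0.23538034  0.09179305] 0.013486788328545628 [-0.19779808  0.25025522 -3.12685904]
units total T [-0.45  1.92 -0.1 ] R [-0.01  0.11 -0.04] rows 2 per row [-0.225, 0.96, -0.052, -0.007, 0.055, -0.021]
```

View pics/w27.png

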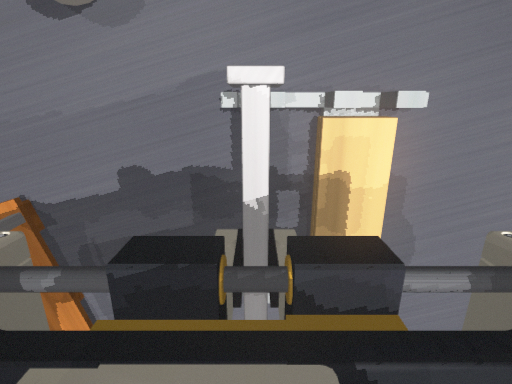

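View pics/cs27.png

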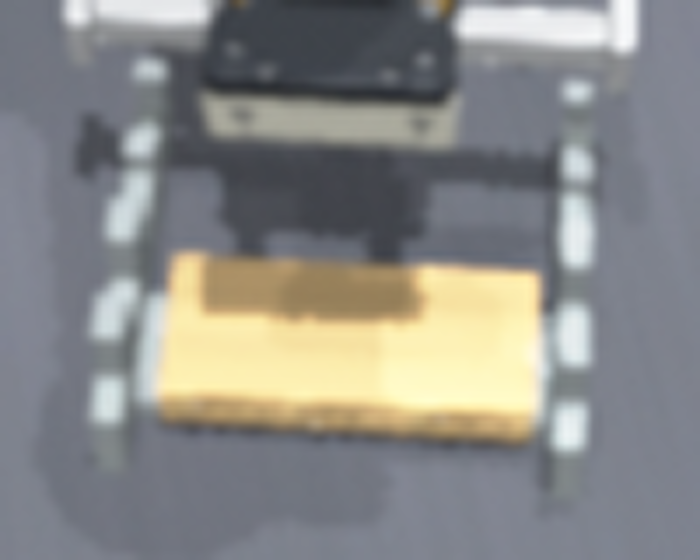

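>>> carry_out(
  deltas=[
    [-0.3,0.5,-0.1,0,0.1,0],
    [-0.1,0.7,0,0,0,0],
    [0,0.6,0,0,0,0],
    [0,0.2,0,0,0,0],
    [0,0,0,0,0,0],
  ],
)

```text
t: 30.75
eef_pos: [0.5177, -0.315, 0.1107]
ee_rot: [2.932, 1.565, -0.476]
force: [-0.0, -0.6, -2.9]
width: 0.0136
```

```bash
python3 - <<'E'
from h import *
s=arm.get_state();print(pose()[:3,3],s['width'],s['force']);plan([0.5187,-0.3105,0.09],yaw=-105.3);f=grab('wrist','w28');crop(f,160,50,340,250,3,'cw28')
E
```

```text
[ 0.51772273 -0.31504524  0.11066531] 0.013615743073049563 [-0.01740618 -0.58846368 -2.88150278]
units total T [ 0.52 -0.12  0.01] R [ 0.01 -0.08 -0.02] rows 1 per row [0.516, -0.117, 0.009, 0.007, -0.077, -0.016]
```

View pics/cw28.png

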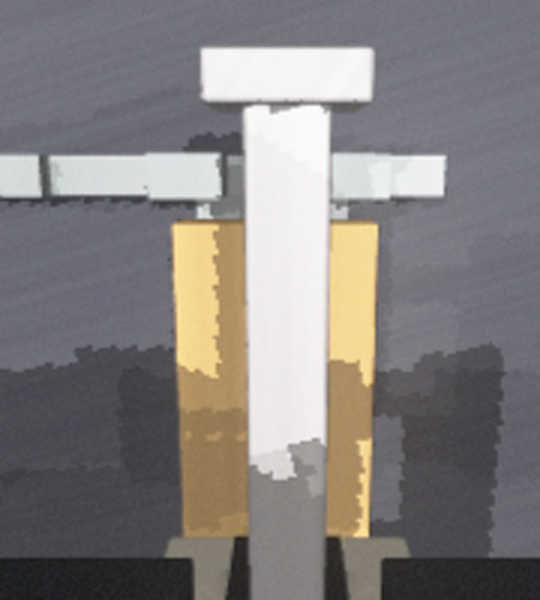

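>>> carry_out(
  deltas=[
    [0.2,-0.12,0,0,-0.08,0],
    [0.3,0,0,0,0,0],
    [0.2,0,0.02,0,0,0],
    [0,0,0,0,0,0],
  ],
)

```text
t: 31.2
eef_pos: [0.5183, -0.3064, 0.0788]
ee_rot: [0.131, 1.568, 3.009]
force: [-0.0, 0.3, -4.2]
width: 0.0139
```

```bash
python3 - <<'E'
from h import *
s=arm.get_state();print(pose()[:3,3],s['width'],s['force']);plan([0.5187,-0.3105,0.07],yaw=-105.3);f=grab('wrist','w29');crop(f,160,50,340,250,3,'cw29')
E
```

```text
[ 0.51834256 -0.30640994  0.07880434] 0.013863185403806037 [-0.0265614   0.32834575 -4.19055944]
units total T [ 0.22  0.1  -0.04] R [ 0.04  0.04 -0.01] rows 1 per row [0.22, 0.096, -0.036, 0.042, 0.043, -0.006]
```

View pics/cw29.png

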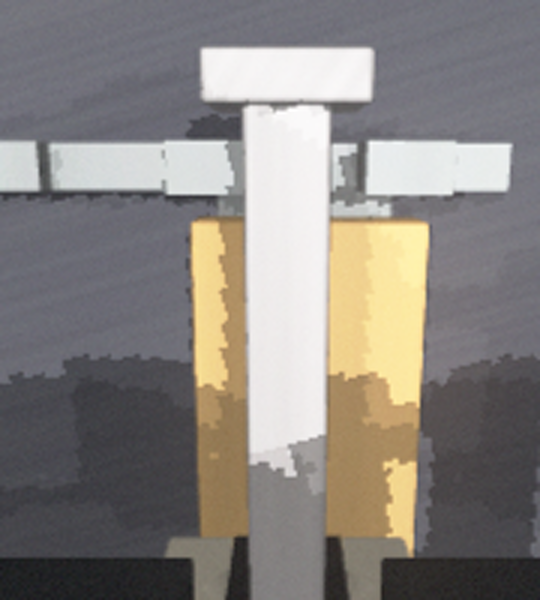

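>>> carry_out(
  deltas=[
    [0,0.09,-0.03,0.04,0.04,0],
    [0,0,0,0,0,0],
    [0,0,0,0,0,0],
  ],
)

```text
t: 31.55
eef_pos: [0.5195, -0.3105, 0.0796]
ee_rot: [2.518, 1.569, -0.889]
force: [-0.6, 1.2, -3.6]
width: 0.0135
```

```bash
python3 - <<'E'
from h import *
s=arm.get_state();print(pose()[:3,3],s['width'],s['force']);plan([0.5187,-0.3105,0.07],yaw=-105.3);f=grab('wrist','w30');crop(f,160,50,340,250,3,'cw30')
E
```

```text
[ 0.5195204  -0.31052323  0.07963485] 0.013541490566372336 [-0.60117911  1.21349105 -3.63096761]
units total T [0.24 0.   0.02] R [ 0.01 -0.02 -0.01] rows 1 per row [0.241, 0.005, 0.02, 0.012, -0.016, -0.011]
```

View pics/cw30.png

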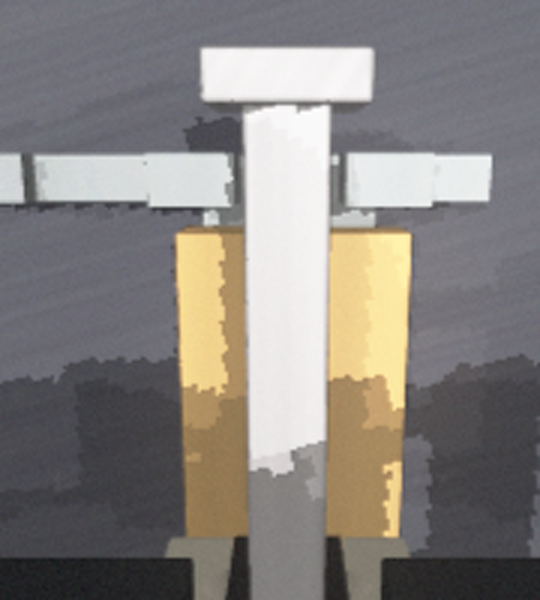

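>>> carry_out(
  deltas=[
    [0.2,0,0.02,0,-0.03,0],
    [0.2,0,0.02,0,-0.03,0],
    [0,0,0,0,0,0],
  ],
)

```text
t: 31.9
eef_pos: [0.518, -0.3103, 0.0629]
ee_rot: [0.298, 1.569, -3.11]
force: [-0.2, -0.5, -4.1]
width: 0.0138
```

```bash
python3 - <<'E'
from h import *
s=arm.get_state();print(pose()[:3,3],s['width'],s['force']);plan([0.5187,-0.3105,0.045],yaw=-105.3);f=grab('wrist','w31');crop(f,160,50,340,250,3,'cw31')
E
```

```text
[ 0.51798599 -0.31031027  0.06293043] 0.013802572752956812 [-0.15890899 -0.4575917  -4.10194198]
units total T [ 0.45 -0.   -0.02] R [ 0.01  0.03 -0.01] rows 1 per row [0.448, -0.0, -0.019, 0.005, 0.03, -0.009]
```

View pics/cw31.png

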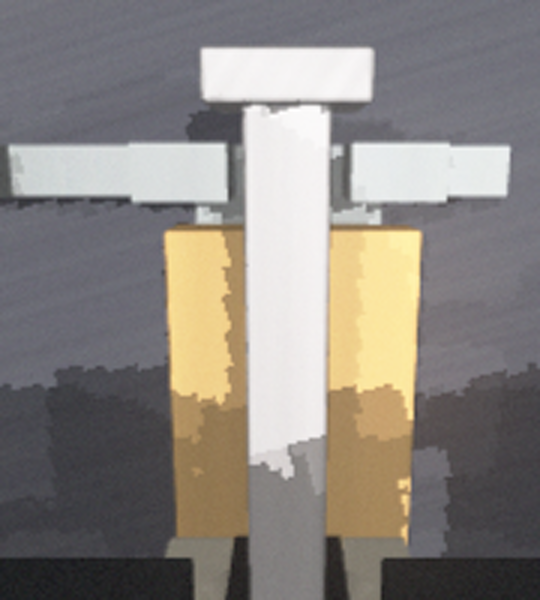

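>>> carry_out(
  deltas=[
    [0.2,0,0,0,0,0],
    [0.2,0,0.02,0,-0.03,0],
    [0,0,0,0,0,0],
  ],
)

```text
t: 32.25
eef_pos: [0.5175, -0.3103, 0.046]
ee_rot: [0.223, 1.567, 3.098]
force: [-0.9, -0.6, -4.0]
width: 0.0135
```

```bash
python3 - <<'E'
from h import *
s=arm.get_state();print(pose()[:3,3],s['width'],s['force']);plan([0.5187,-0.3105,0.036],yaw=-105.3);f=grab('wrist','w32');crop(f,160,50,340,250,3,'cw32')
E
```

```text
[ 0.51746738 -0.31026731  0.04601658] 0.013530869120376408 [-0.87946339 -0.58729722 -3.98492242]
units total T [ 0.25 -0.   -0.03] R [ 0.01  0.05 -0.01] rows 1 per row [0.25, -0.003, -0.032, 0.008, 0.053, -0.012]
```

View pics/cw32.png

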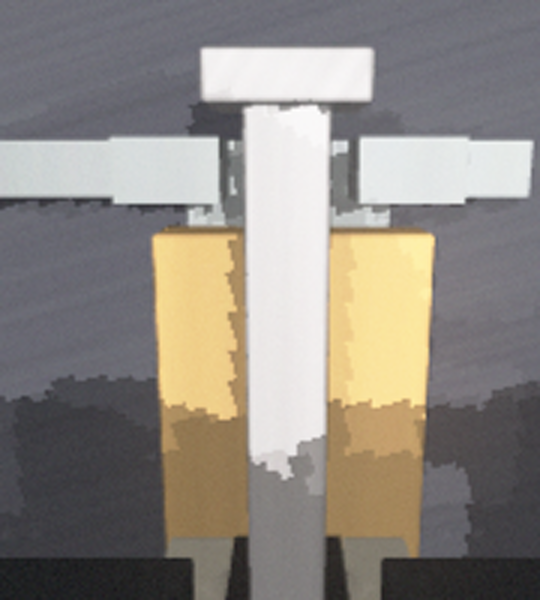

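Bar is inside the lips, centred, 10 mm above the notch floor. Continue in small steps.

>>> carry_out(
  deltas=[
    [0.14,0,-0.03,0,0.04,0],
    [0,0,0,0,0,0],
  ],
)

```text
t: 32.5
eef_pos: [0.5192, -0.3108, 0.0406]
ee_rot: [1.661, 1.57, -1.747]
force: [-0.7, 0.5, -3.4]
width: 0.0134
```

>>> carry_out(
  deltas=[
    [0.08,0,0,0,0,0],
    [0,0,0,0,0,0],
  ],
)

```text
t: 32.7
eef_pos: [0.5194, -0.3108, 0.0372]
ee_rot: [1.947, 1.57, -1.461]
force: [-0.0, -0.1, -3.9]
width: 0.0136
```

>>> carry_out(
  deltas=[
    [0.06,0,0,0,0,0],
    [0,0,0,0,0,0],
  ],
)

```text
t: 32.9
eef_pos: [0.5202, -0.3111, 0.0372]
ee_rot: [2.499, 1.568, -0.908]
force: [0.9, -0.9, -3.2]
width: 0.0137
```

>>> carry_out(
  deltas=[
    [0.06,0,0.02,0,-0.02,0],
    [0,0,0,0,0,0],
  ],
)

```text
t: 33.1
eef_pos: [0.5208, -0.3113, 0.037]
ee_rot: [2.63, 1.566, -0.776]
force: [0.1, 0.3, -4.4]
width: 0.0139
```

>>> carry_out(
  deltas=[
    [0.09,0,0.03,0,-0.06,0],
    [0,0,0,0,0,0],
  ],
)

```text
t: 33.3
eef_pos: [0.5215, -0.3115, 0.0373]
ee_rot: [2.469, 1.565, -0.934]
force: [-0.1, -0.5, -3.5]
width: 0.0139
```

```bash
python3 - <<'E'
from h import *
s=arm.get_state();print(pose()[:3,3],s['width'],s['force']);f=grab('wrist','w33');crop(f,160,50,340,250,3,'cw33')
f=grab('side','side6');crop(f,210,220,310,300,7,'cs33')
E
```

```text
[ 0.52146388 -0.31149063  0.03726499] 0.013859066830566345 [-0.09210534 -0.47432713 -3.52951327]
```

View pics/cw33.png

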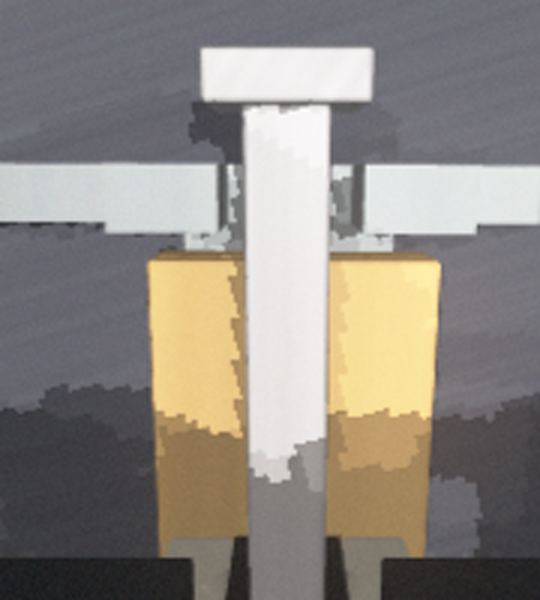

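View pics/cs33.png

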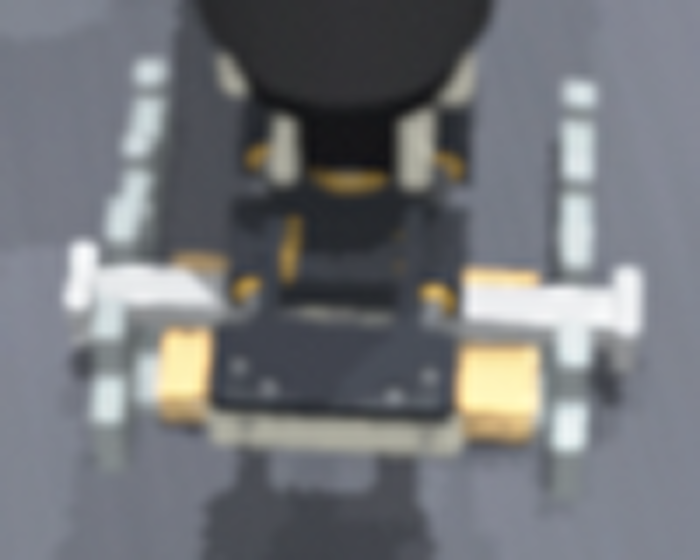

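>>> carry_out(
  deltas=[
    [0.13,0,0.09,0,-0.08,0],
    [0,0,0,0,0,0],
  ],
)

```text
t: 33.6
eef_pos: [0.5224, -0.3117, 0.0374]
ee_rot: [2.57, 1.562, -0.831]
force: [-1.0, 0.1, -3.3]
width: 0.014
```

>>> carry_out(
  deltas=[
    [0,0,0,0,0,0],
    [0,0,0,0,0,0],
    [0,0,0,0,0,0],
  ],
  hand=0.6,
)

```text
t: 33.9
eef_pos: [0.5228, -0.3119, 0.037]
ee_rot: [2.588, 1.561, -0.813]
force: [-0.3, 0.4, 0.4]
width: 0.0317
```

```bash
python3 - <<'E'
from h import *
s=arm.get_state();print(pose()[:3,3],s['width'],s['force']);f=grab('wrist','w34');crop(f,160,50,340,250,3,'cw34')
E
```

```text
[ 0.52276883 -0.31192657  0.03703438] 0.03173061722249369 [-0.34578976  0.43503884  0.35553154]
```

View pics/cw34.png

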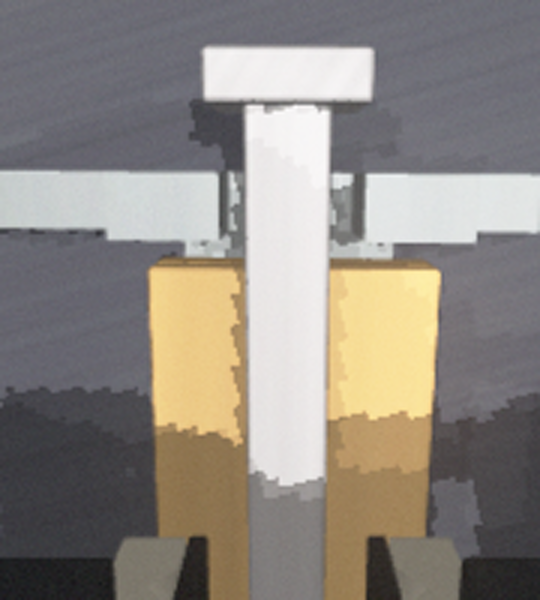

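>>> carry_out(
  deltas=[
    [-0.2,0,0,0,0,0],
    [-0.5,0,0,0,0,0],
    [-1,0,0,0,0,0],
    [-1,0,0,0,0,0],
    [-1,0,0.3,0,0,0],
  ],
)

```text
t: 34.45
eef_pos: [0.5064, -0.3071, 0.1825]
ee_rot: [0.514, 1.561, -2.888]
force: [-0.3, 1.0, -0.6]
width: 0.0351
```

```bash
python3 - <<'E'
from h import *
s=arm.get_state();print(pose()[:3,3],s['width'],s['force']);f=grab('wrist','w35');crop(f,140,40,370,250,3,'cw35')
f=grab('side','side7');crop(f,200,215,320,305,6,'cs35')
E
```

```text
[ 0.50636544 -0.30713599  0.18253795] 0.03508955929084613 [-0.33569937  0.95141035 -0.58845181]
```

View pics/cw35.png

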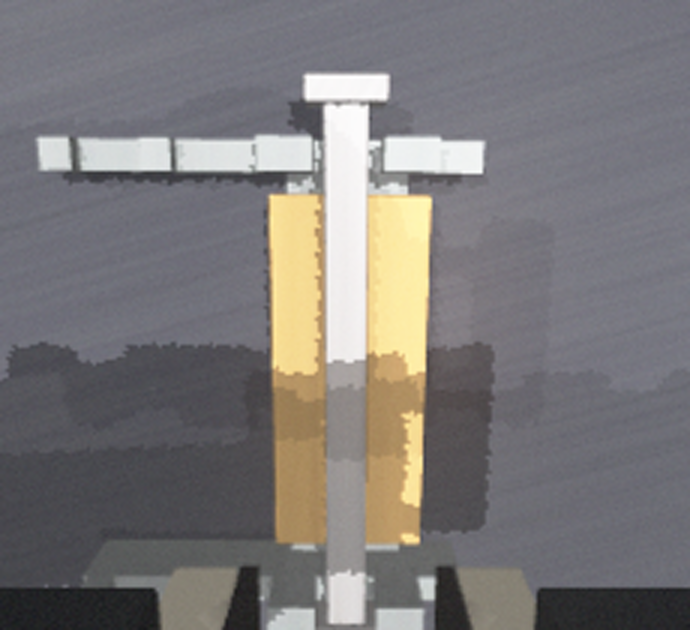

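View pics/cs35.png

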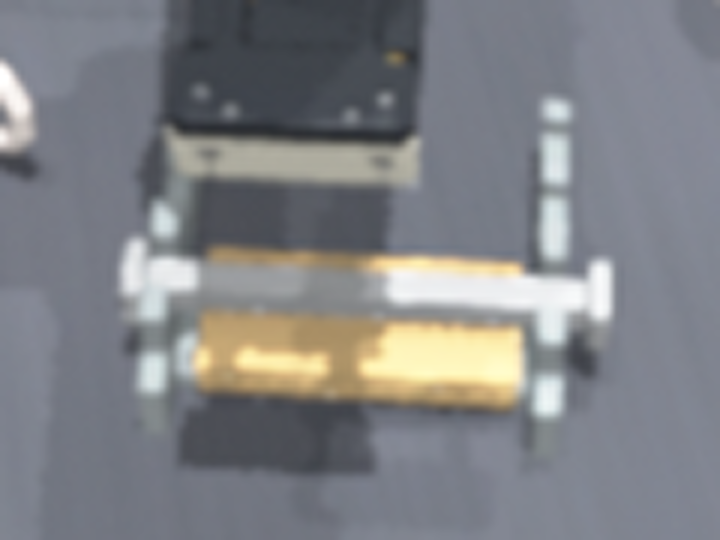

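```bash
python3 - <<'E'
from h import *
f=load('w35'); c=lambda x,y:(140+x/3,40+y/3)
u=np.array([.9643,-.2647]);v=np.array([.2647,.9643]);o=np.array([517.5,-311.4])
def sh(n,x,y,z):
    p=cast(f,c(x,y),z)[0,:2]*1000; print(n,np.round(p,1),'stand frame',np.round([(p-o)@u,(p-o)@v],1))
sh('head far outer',346,74,.057); sh('shaft far',346,104,.052); sh('shaft near',347,600,.052); sh('lips -11',384,138,.062); sh('lips +11',312,138,.062)
sh('board far',350,196,.030); sh('board near',349,543,.030); 
g=load('side7') if False else None
# height: predicted side px of head outer top edges for bar home vs 10 mm / 26 mm higher
import glob
s=cams.grab_frame('side')
for dz in (0,.010,.026):
  for x in (-98,98):
    for xo in (3,):
      p=np.r_[(o+(x+xo)*u)/1000,.057+dz]; q=proj(s,p)[0]; print(dz,x,np.round(q,1),'crop',np.round((q-[200,215])*6,0))
cv2.imwrite('pics/side8.png',cv2.cvtColor(s['pixels'],cv2.COLOR_RGB2BGR))
E
```

```text
head far outer [ 616.1 -337.4] stand frame [102.   1.]
shaft far [ 608.5 -335.4] stand frame [94.1  1. ]
shaft near [ 444.7 -292.4] stand frame [-75.2  -0.9]
lips -11 [ 595.6 -343.8] stand frame [ 83.8 -10.5]
lips +11 [ 601.1 -322.8] stand frame [83.7 11.1]
board far [ 581.6 -329.8] stand frame [66.7 -0.8]
board near [ 457.3 -296.6] stand frame [-61.9  -1.7]
0 -98 [219.2 258.7] crop [115. 262.]
0 98 [300.3 263.3] crop [602. 290.]
0.01 -98 [218.9 256.4] crop [113. 249.]
0.01 98 [300.6 261.1] crop [603. 276.]
0.026 -98 [218.3 252.8] crop [110. 227.]
0.026 98 [300.9 257.4] crop [606. 255.]
```

```bash
python3 - <<'E'
from h import *
f=grab('top','top9')
E
```

```text
(no output)
```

View pics/top9.png

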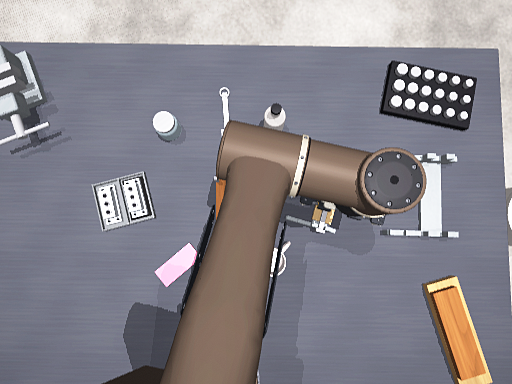

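View pics/side8.png

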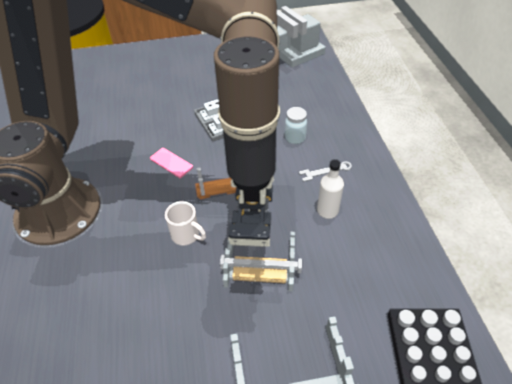

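>>> carry_out(
  deltas=[
    [-0.3,0,0,0,0,0],
    [0,0,0,0,0,0],
    [0,0,0,0,0,0],
  ],
)

```text
t: 34.95
eef_pos: [0.5054, -0.3067, 0.1936]
ee_rot: [0.426, 1.561, -2.977]
force: [0.7, -0.1, -0.7]
width: 0.0349
```

```bash
python3 - <<'E'
from h import *
print(arm.job_done())
E
```

```text
the job is handed in; nothing more can be done
None
```

I finished the whole task and handed the job in at about 35 s of the 72 s allowed. The hand-in gave no verdict, so the checks below are my own camera measurements.

I placed the upper board on the smaller stand first. Next I stood the block in the free bay, piled the lower board on the upper one, and moved the latch bar from the saddles into the notches.

| Item | Last check | Limit |
|---|---|---|
| Block | about 0.5 mm from the bay centre, upright, beside the old block | 18 mm |
| Board pile | 2 to 3.5 mm off along x, 0.5 to 1.3 mm across, 0.6° | 12 mm / 15 mm / 0.2 rad |
| Bar | about +4 mm along x, 0 to 1 mm across, within about 1.5 mm of home height in the side view | 12 mm / 7 mm / centre 4–11 mm above the notch floor |

The old block was within about 1 mm of its starting place. The jar, bottle, mug, wrench and pink board look the same as at the start in the last pictures, though the arm hid part of the mug and wrench from above.

Two checks disagreed with what I expected:
- **Contact height:** the wrist force often showed no contact at the expected set-down height. The block and the second board then touched 3 to 7 mm lower by the arm's reading, with brief pushes of about 53 N and 27 N at the wrist (limit 120 N). They may have slipped slightly in the grip.
- **Bar set-down:** I saw no clear contact force before letting the bar go, so it may have settled about 1 mm. Small corrections near contact also drifted a few millimetres along x.

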